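# Square a battery pack into the labelling nest

### The arm

A 7-joint arm with a two-finger parallel gripper is mounted at the origin on a cart in front of the work surface, level with it; the furniture and walls round the work are solid. World frame = base frame: x ahead of the robot, y to its left, z up, the work surface at z = 0. Lengths are in m, angles in rad, forces in N, time in s.
With the tool pointing down it reaches from about 0.4 to 0.875 m from the base axis. Payload 19.3 kg.
Tool frame: the origin (TCP) lies at the very end of the fingers, on their centre line; the grasp point (between the pads) lies bot.grasp_offset behind it (bot.grasp_offset is the distance from the TCP to the grasp point, in m); z points along the fingers, y is the direction in which the jaws open and shut (so a half turn about z gives the same grasp; the last joint's range is limited). The gripper opens to 85 mm and grips with 20 to 120 N. Pads are 22 mm wide; open, the fingers measure 114 mm over their backs; the gripper's body (76 mm by 85 mm) begins 54 mm behind the grasp point. The pads swing forward as they close: fully open they stand 13 mm farther back than shut.
Start: joints at [1.205, 0.521, -0.036, 1.599, 0.021, 1.021, -0.113], TCP at [0.182, -0.598, 0.209] pointing down, gripper open.
Joint ranges: [-2.91, 2.91], [-0.3, 2.13], [-1.5, 1.42], [0.17, 2.43], [-1.26, 4.41], [0.16, 1.93], [-2.52, 2.52]. Speed limits (rad/s): [1.89, 1.89, 2.39, 2.39, 3.01, 3.01, 3.01].

### API

Orientations are given as [roll, pitch, yaw] about the fixed x, y, z axes, in that order (R = Rz(yaw) Ry(pitch) Rx(roll)).
In Python, from workcell import bot gives the robot as it stands. The module is installed in compiled form; this text tells all that it offers.
- The arm moves only by the shell command python3 -m handwheel 'ROWS' [OPENING] [FORCE]. ROWS is JSON, a list of rows, each a list of 6 numbers: the shift along the tool's x, y, z as a fraction of full scale, then the turn, a rotation vector about the tool's x, y, z as a fraction of full scale. In form: [[x, y, z, rx, ry, rz], ...]. A call has 1 to 8 rows; each row shifts and turns the commanded pose from where the row before left it, along the tool's axes as they then stand; what a row does not reach is not made up. Full scale, the value 1, is 0.025 m for a shift and 360 degrees for a turn. A row lasts 1/8 s, in which the tool goes at most 62.5 mm and 10.7 degrees, less where a joint would pass 70% of its speed; a pose out of reach is approached as far as the arm can. A call with a number of a shift or a turn outside -1 to 1 is refused whole. A call with a gripper value outside its range is refused whole. OPENING is the closure, from -1 (fully open) to 1 (shut), set as the call begins (- or left out, the last holds). The fingers move at their own pace and stop on an object; FORCE is the grip in N (left out, the last holds). Time passes only in rows, so rows that do not move let the fingers close. It gives the time, the measured TCP pose, the force and the opening at its end, in the units of the state.
- bot.observe(): the state, without advancing time (a new reading comes with each control period).
- bot.grab_frame(name): name is "scene" or "side" or "wrist"; returns a dict with "pixels" (384x512x3 uint8, blue, green, red), "vertical_fov" (degrees; the focal length in pixels is half the picture's height over the tangent of half this angle, whatever the lens; pixels are square), "cx", "cy" (the principal point, pixels), "R" (3x3) and "t" (3): a world point X has camera coordinates R X + t. Camera axes: x right, y down, z forward; pixel columns grow to the right and rows downward; lengths in m; the calibration is good to about 2 mm. The wrist camera is an equidistant fisheye: a pixel r from the principal point sees the ray r / f radians off the axis. A picture is of the moment at which its call begins. There is no depth.
- bot.job_done(): hands the job in, once; it reports no verdict.
Trained networks look in a picture, given as the dict that the camera call returned (one of the last four; its "shot" number tells which), for a name from the list of things; names that differ only in an ending like _2 or _b are one class to them, and where a whole thing is asked for, a point or a joint stands for the part that bears it (a point fixed in the world has none). Each returns a list of dicts, best first, with "score" (0 to 1); they miss things now and then, are a little off and sometimes report something else, mostly with a low value. They report only what shows in the picture. A call takes as long as a camera call.
- bot.trace(picture, thing): "region" (384x512 bool, what is visible of it) and "point" ([column, row] in pixels, amid what is visible of it).
The state is a dict: "clock": time; "qpos": joint angles; "qd": joint speeds; "joint_efforts": joint torques, N m; "position": TCP position; "tool_rot": TCP orientation; "force": force on the tool from outside, world axes, zero at the start; "moment": the same for the moment, N m; "grip_width": finger opening in m.
Only numpy, scipy, OpenCV 4.12 (cv2) and the standard library are available. Lean on these libraries where they do the work, as an engineer would, in place of code of your own. Each camera call takes 0.05 s, during which the arm holds its last target.

### The job

Get the battery pack that lies askew on the metal labelling nest ready for its label, using only pushes with the fingertips. First push it sideways until its long side lies flat against the nest's long rail, still well clear of the pocket, then slide it along the rail into the corner pocket until its front end is fully home against the stop, and let go with it lying square there. Do not pick the pack up or tip it, and leave the other things on the bench where they are.

Things in the scene. Friction and masses are not known exactly. Their poses are not given: they have to be found in the camera images.
- nest: The labelling nest, fixed to the bench: aluminium plate 145 x 220 x 4 mm with dark steel bars standing 12 mm above the plate: a rail 14 mm thick along the whole far long edge, a stop across one end, a short lip. Origin: on the plate's underside; x to the rail, y along the rail away from the stop. The plate spans x -80..65, y -110..110 mm.
- nest_corner (a point): Inside corner where rail and stop meet, on the plate's top face (4 mm above the bench). Axes as the nest's: x points square into the rail (rail face is the plane x = 0), y along the rail out of the pocket (stop face is the plane y = 0), z up. Lane and pocket lie at x < 0, y > 0.
- pocket_mouth (a point): Point on the plate in the middle of the pocket's flared mouth, 45 mm from the stop, 28 mm from the rail; axes as the nest's. The pocket lies between rail, stop and a lip parallel to the rail: 56 mm wide and 30 mm deep, then the lip (12 mm thick, 12 mm high) flares outward up to about 45 mm from the stop. The rear 45 mm of a seated pack sticks out.
- pack_mid (a point): Centre of the blue body (75 x 52 x 9 mm, 0.06 kg, loose) of the pack on the nest. x along the 75 mm to the plain front end, which goes to the stop; thin leads trail 40 mm from the rear (no obstacle); z up. Pressed hard when home it may ride up the finger. It starts clear of the rail, front towards the pocket, up to 15 degrees askew. Seated, its centre is 37.5 mm from the stop, 26 mm from the rail.
- tape_roll: Bystander: roll of black tape, 53 mm across, 19 mm high, lying on the bench just in front of the nest, pocket end. Origin: centre of its underside.
- tweezers: Bystander: tweezers, 126 mm long, 9 mm high, lying on the bench in front of the nest along its front edge. Origin: centre of the underside; y along the length.
- other_pack: Bystander: a second blue battery pack of the same kind, lying on the bench itself to the right of the nest, near the front. Not the one to be moved. Origin: underside, 20 mm from the middle of its body.
- glue_bottle: Bystander: glue bottle with cone nozzle, 31 mm across, 107 mm high, standing at the right near the front of the bench. Origin: centre of its underside.
- label_roll: Bystander: white roll of labels, 56 mm across, 30 mm high, at the right near the front of the bench. Origin: centre of its underside.
- marker: Bystander: marker pen, 135 mm long, 17 mm thick, lying on the bench behind the nest. Origin: centre of the underside; y along the length.

How it is judged:
On the way:
1. the pack lies flat against the rail (within 4 mm and 4 degrees) while its front end is still outside the pocket, 48 mm or more from the stop (x of pack_mid in the frame of nest_corner above -0.03 m and angle between the x axis of pack_mid and the y axis of nest_corner, either way round below 0.07 rad and y of pack_mid in the frame of nest_corner above 0.085 m), for 0.1 s.
At the end, for the whole second after the job is handed in: The pack lies flat on the plate in the pocket, within 4 mm of the rail and of the stop, square to the rail within 4 degrees, at rest (x of pack_mid in the frame of nest_corner between -0.03 and -0.022 m and y of pack_mid in the frame of nest_corner between 0.033 and 0.0415 m and angle between the x axis of pack_mid and the y axis of nest_corner, either way round below 0.07 rad and z of pack_mid in the frame of nest_corner below 0.0075 m and angle between pack_mid's own z axis and vertical below 0.06 rad and linear speed of pack below 0.01 m/s); the robot touches nothing.
It fails at once if the pack is lifted more than about 8 mm off the plate (z of pack_mid in the frame of nest_corner above 0.0125 m).
It fails at once if the pack is tipped more than 17 degrees (angle between pack_mid's own z axis and vertical above 0.3 rad).
It fails at once if a bystander is moved more than 2 cm (distance of any of tape_roll, tweezers, other_pack, glue_bottle, label_roll, marker from where it was at the start of the episode above 0.02 m).
It also fails if it takes over 67 s, if anything falls off the work surface, if the arm or the gripper's body presses on something with over 40 N, if the wrist force passes 120 N, or if a joint passes its speed limit or range.

## Working session

There is one attempt and no reset: what is moved stays moved. The work goes in short steps, Python scripts to look and compute and a shell command to move; the robot and the scene stay as the last step left them, time stands still between calls to the robot, and variables do not carry over. Pictures are saved under pics/ and viewed, and the job is handed in when it is done.

```bash
mkdir -p pics
python3 - <<'E'
from workcell import bot
import cv2
s=bot.observe()
for k in s: print(k,s[k])
print(bot.grasp_offset)
for n in ["scene","side","wrist"]:
    f=bot.grab_frame(n); cv2.imwrite(f"pics/a_{n}.png",f["pixels"]); print(n,f["vertical_fov"],f["cx"],f["cy"],f["R"],f["t"])
    for th in ["pack_mid","nest","tape_roll","other_pack","marker","tweezers"]:
        r=bot.trace(f,th); print(th,[(round(x["score"],2),x["point"],int(x["region"].sum())) for x in r][:3])
E
```

```text
clock 0.0
qpos [ 1.20483403  0.52200257 -0.03633121  1.59994586  0.02119608  1.02110708
 -0.1127944 ]
qd [-0.00062129  0.0010371   0.00103114  0.00184787  0.00034272  0.00050717
 -0.0002956 ]
joint_efforts [ 3.39076387e-04 -9.27093530e+01  1.98000737e+00 -3.69926226e+01
  1.78199628e-02  8.14001978e-03  2.53010506e-05]
position [ 0.1820402  -0.59755479  0.20895509]
tool_rot [-3.14051691e+00  7.04723346e-05  2.95758094e-01]
force [0.66668917 0.21563344 0.07719056]
moment [-0.05273095 -0.00333775  0.01522499]
grip_width 0.08543274029371914
0.0187
scene 49.12099268539161 254.65389426748447 188.04509665671577 [[-0.82993344 -0.55735948  0.02368322]
 [-0.33598435  0.46550389 -0.81879218]
 [ 0.44533695 -0.68750021 -0.57360131]] [0.41736965 0.23282291 0.69698686]
pack_mid [(0.71, [169.2, 259.5], 853), (0.45, [192.6, 249.1], 5717)]
nest [(0.6, [190.1, 245.8], 5360)]
tape_roll [(0.86, [258.7, 249.4], 499)]
other_pack [(0.71, [351.9, 184.5], 396)]
marker [(0.85, [159.2, 210.8], 335)]
tweezers [(0.82, [198.3, 311.4], 192)]
side 44.595825782275085 254.89331044580612 190.72630987607863 [[ 0.50352528  0.86382691 -0.0162899 ]
 [ 0.65483322 -0.39386657 -0.64502913]
 [-0.56360956  0.3141213  -0.76398434]] [-0.20649832 -0.32786642  1.68952243]
pack_mid [(0.68, [160.0, 195.9], 46)]
nest [(0.88, [319.1, 181.3], 2222)]
tape_roll [(0.66, [287.9, 159.1], 195), (0.54, [318.8, 183.8], 2204)]
other_pack []
marker [(0.72, [336.1, 217.6], 236)]
tweezers [(0.53, [330.3, 142.5], 29)]
wrist 65.70646984690485 250.71405064754472 193.11191359789674 [[ 0.29198938 -0.95642092  0.00110679]
 [-0.91029788 -0.2775529   0.30711913]
 [-0.29342797 -0.09068303 -0.95167043]] [-0.62620143 -0.03951405  0.37933482]
pack_mid []
nest []
tape_roll []
other_pack []
marker []
tweezers []
```

View pics/a_scene.png

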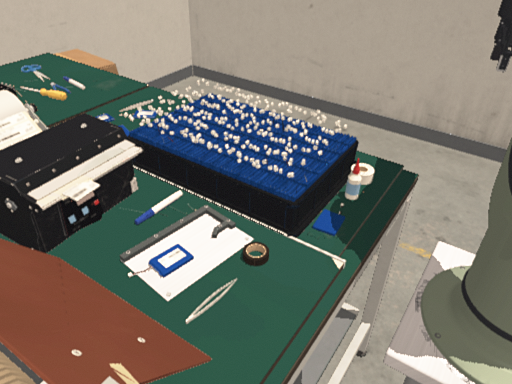

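View pics/a_side.png

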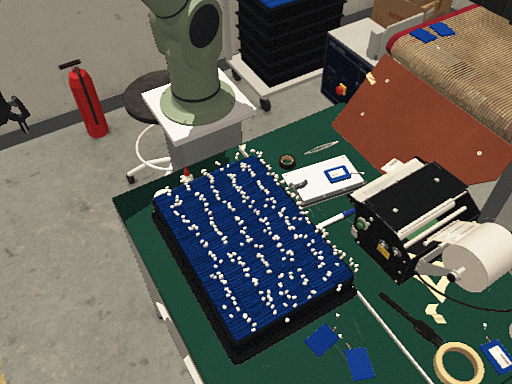

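View pics/a_wrist.png

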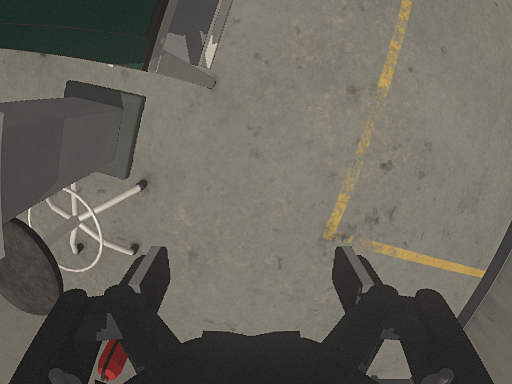

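The scene view shows the nest around (190,250). The rail runs from (123,260) to (207,208) and the stop sits at about (220,220). The pack is at (172,260) and the tape roll at (257,252). I'll zoom in next.

```bash
cat > h.py <<'E'
import numpy as np,cv2
from workcell import bot
def ray(f,p):
    F=192/np.tan(np.radians(f["vertical_fov"]/2))
    x,y=p[0]-f["cx"],p[1]-f["cy"]
    return np.array([x/F,y/F,1.])
def onz(f,p,z):
    R=np.array(f["R"]);t=np.array(f["t"]); d=R.T@ray(f,p); c=-R.T@t
    return c+d*(z-c[2])/d[2]
def proj(f,X):
    F=192/np.tan(np.radians(f["vertical_fov"]/2))
    c=(np.array(f["R"])@np.atleast_2d(X).T).T+np.array(f["t"])
    return np.c_[F*c[:,0]/c[:,2]+f["cx"],F*c[:,1]/c[:,2]+f["cy"]]
def crop(f,x0,y0,x1,y1,s,name):
    c=f["pixels"][y0:y1,x0:x1]; cv2.imwrite(name,cv2.resize(c,None,fx=s,fy=s,interpolation=cv2.INTER_CUBIC))
E
python3 - <<'E'
from h import *
f=bot.grab_frame("scene"); crop(f,110,190,280,330,4.6,"pics/b_scene.png")
for n in ["tape_roll","tweezers","marker","other_pack","glue_bottle","label_roll","pack_mid"]:
    r=bot.trace(f,n)
    if r: print(n,r[0]["score"],onz(f,r[0]["point"],.01))
g=bot.grab_frame("side"); crop(g,260,130,390,230,6,"pics/b_side.png")
np.savez("cam.npz",s=f["pixels"],g=g["pixels"])
E
```

```text
tape_roll 0.81 [0.44414348 0.0951334  0.01      ]
tweezers 0.75 [0.43113383 0.25259689 0.01      ]
marker 0.85 [0.68855001 0.10151238 0.01      ]
other_pack 0.87 [ 0.35212701 -0.05671171  0.01      ]
glue_bottle 0.78 [ 0.37122678 -0.25117526  0.01      ]
label_roll 0.63 [ 0.35832569 -0.29870674  0.01      ]
pack_mid 0.63 [0.55646617 0.20562927 0.01      ]
```

View pics/b_scene.png

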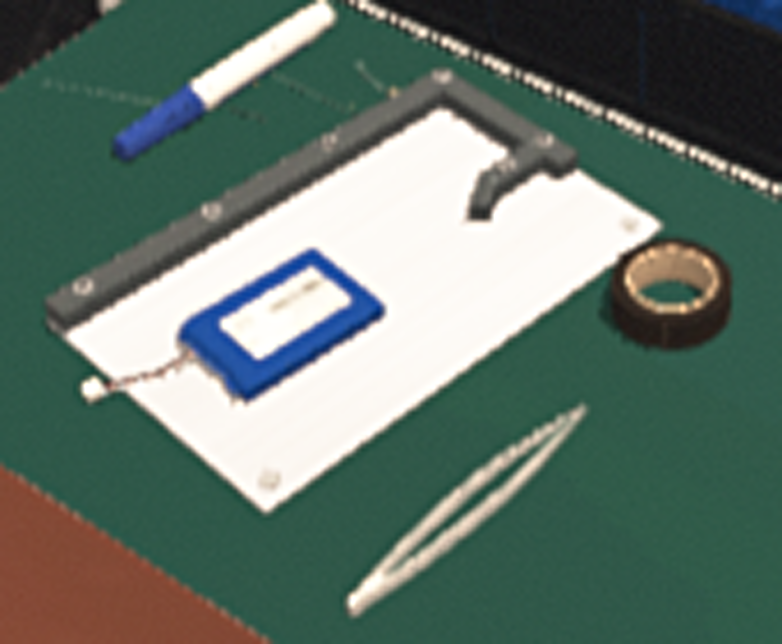

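View pics/b_side.png

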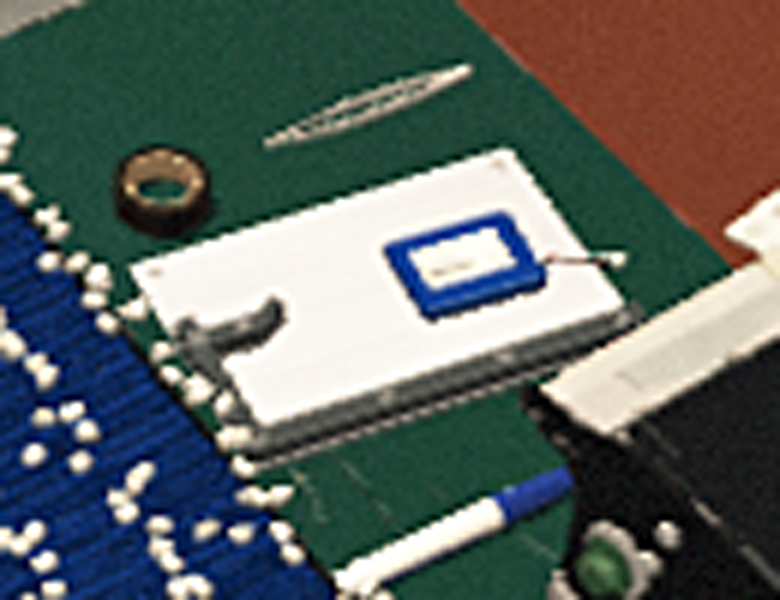

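```bash
cat > nest.py <<'E'
from h import *
from scipy.optimize import least_squares
f=bot.grab_frame("scene"); g=bot.grab_frame("side")
S=lambda p:(np.array(p)/4.6+[110,190]-.39) ; G=lambda p:(np.array(p)/6+[260,130]-.4)
obs=[(f,S((268,513)),(-80,110,4)),(f,S((661,226)),(-80,-110,4)),(f,S((47,302)),(65,110,16)),(f,S((440,70)),(65,-110,16)),
(g,G((512,150)),(-80,110,4)),(g,G((131,268)),(-80,-110,4)),(g,G((640,312)),(65,110,16)),]
def T(p,X):
    c,s=np.cos(p[2]),np.sin(p[2]); X=np.atleast_2d(X)/1000.
    return np.c_[p[0]+c*X[:,0]-s*X[:,1],p[1]+s*X[:,0]+c*X[:,1],X[:,2]]
res=lambda p:np.concatenate([(proj(ff,T(p,X))-q).ravel() for ff,q,X in obs])
for use in [obs,obs[:4],obs[4:]]:
    r=least_squares(lambda p:np.concatenate([(proj(ff,T(p,X))-q).ravel() for ff,q,X in use]),[.53,.18,0.])
    print(r.x,r.fun.round(1))
print([ (onz(f,S(q),z)).round(4) for q,z in [((268,513),.004),((661,226),.004),((47,302),.016),((440,70),.016),((440,108),.004)]])
print("packtop f",[onz(f,S(q),.013).round(4) for q in [(316,250),(383,305),(183,325),(240,388)]])
print("packtop g",[onz(g,G(q),.013).round(4) for q in [(388,245),(432,312),(505,212),(546,262)]])
E
python3 nest.py
```

```text
[ 0.55707774  0.16047679 -0.14220366] [ 0.3  0.1  0.7  0.  -0.8 -0.   0.2 -0.5 -1.1 -0.7 -0.4 -0.5  1.9  1.3]
[ 0.55723925  0.1605424  -0.14207532] [ 0.2  0.1  0.6  0.  -0.9 -0.   0.1 -0.6]
[ 0.5564252  0.1601608 -0.145025 ] [-1.2 -0.8 -0.6 -0.7  1.7  1.3]
[array([0.4941, 0.2808, 0.004 ]), array([0.4635, 0.0637, 0.004 ]), array([0.6357, 0.2593, 0.016 ]), array([0.605 , 0.0442, 0.016 ]), array([0.5964, 0.0554, 0.004 ])]
packtop f [array([0.5699, 0.1702, 0.013 ]), array([0.5247, 0.1791, 0.013 ]), array([0.5835, 0.2348, 0.013 ]), array([0.5402, 0.2467, 0.013 ])]
packtop g [array([0.5262, 0.1795, 0.013 ]), array([0.5748, 0.1716, 0.013 ]), array([0.5384, 0.2447, 0.013 ]), array([0.5772, 0.2413, 0.013 ])]
```

```bash
cat > fit.py <<'E'
from h import *
from nest import T
from scipy.optimize import minimize
NP=np.array([.5571,.1605,-.1422])
CORN=np.array([51,-96])  # nest_corner in nest mm (stop 14 thick assumed)
def blue(f,box):
    hsv=cv2.cvtColor(f["pixels"],cv2.COLOR_BGR2HSV)
    m=cv2.inRange(hsv,(100,120,50),(125,255,255)); k=np.zeros_like(m); x0,y0,x1,y1=box; k[y0:y1,x0:x1]=m[y0:y1,x0:x1]
    n,l,st,_=cv2.connectedComponentsWithStats(k)
    if n<2: return k
    b=1+np.argmax(st[1:,4]); k=(l==b).astype(np.uint8)
    cs,_=cv2.findContours(k,cv2.RETR_EXTERNAL,cv2.CHAIN_APPROX_NONE)
    cv2.drawContours(k,cs,-1,1,-1); return k
def sil(f,p,S=8):
    L=np.array([[a*37.5,b*26,z] for a in(-1,1) for b in(-1,1) for z in(4,13)])
    q=proj(f,T(p,L)); h=cv2.convexHull(np.float32(q))
    m=np.zeros((384,512),np.uint8)
    cv2.fillPoly(m,[np.int32(np.round(h*16))],1,shift=4); return m
def soft(m): return cv2.GaussianBlur(m.astype(np.float32),(0,0),1.2)
def fit(fs,boxes,p0):
    ms=[soft(blue(f,b)) for f,b in zip(fs,boxes)]
    c=lambda p:sum(((soft(sil(f,p))-m)**2).sum() for f,m in zip(fs,ms))
    best=min((minimize(c,[p0[0],p0[1],p0[2]+d],method="Nelder-Mead",options=dict(initial_simplex=[[p0[0],p0[1],p0[2]+d],[p0[0]+.006,p0[1],p0[2]+d],[p0[0],p0[1]+.006,p0[2]+d],[p0[0],p0[1],p0[2]+d+.1]])) for d in(-.15,0,.15)),key=lambda r:r.fun)
    return best.x,best.fun,[int(blue(f,b).sum()) for f,b in zip(fs,boxes)]
def tonest(p):
    d=np.array(p[:2])-NP[:2]; c,s=np.cos(NP[2]),np.sin(NP[2])
    n=np.array([c*d[0]+s*d[1],-s*d[0]+c*d[1]])*1000-CORN
    a=p[2]-(NP[2]-np.pi/2); return n.round(1),round(float((a+np.pi)%(2*np.pi)-np.pi),3)
SB=(130,200,240,300);GB=(290,150,370,200)
if __name__=="__main__":
    f=bot.grab_frame("scene");g=bot.grab_frame("side")
    p0=[.555,.208,-np.pi/2-.142]
    for fs,bs in[([f,g],[SB,GB]),([f],[SB]),([g],[GB])]:
        r=fit(fs,bs,p0); print(r,tonest(r[0]))
E
sed -i 's/^for use/if __name__=="__main__":\n for use/; s/^    r=least/     r=least/; s/^    print(r.x/     print(r.x/; s/^print/if __name__=="__main__": print/; s/^f=bot.*/f=dict();g=dict()\nif __name__=="__main__": f=bot.grab_frame("scene"); g=bot.grab_frame("side")/' nest.py
python3 fit.py
```

```text
(array([ 0.55563521,  0.20695978, -1.74645214]), np.float64(143.30419921875), [735, 293]) (array([-59. , 141.8]), -0.033)
(array([ 0.5573125 ,  0.2065625 , -1.72425466]), np.float64(109.20655822753906), [735]) (array([-57.3, 141.6]), -0.011)
(array([ 0.55440741,  0.20583951, -1.71670579]), np.float64(30.621353149414062), [293]) (array([-60.1, 140.5]), -0.004)
```

```bash
python3 -m handwheel '[[0.98,-0.48,0,0,0,0],[0.98,-0.48,0,0,0,0],[0.98,-0.48,0,0,0,0],[0.98,-0.48,0,0,0,0],[0.98,-0.48,0,0,0,0],[0.98,-0.48,0,0,0,0],[0.98,-0.48,0,0,0,0],[0.98,-0.48,0,0,0,0]]' 1 20; python3 -m handwheel '[[0.98,-0.48,0,0,0,0],[0.98,-0.48,0,0,0,0],[0.98,-0.48,0,0,0,0],[0.98,-0.48,0,0,0,0],[0.98,-0.48,0,0,0,0],[0.98,-0.48,0,0,0,0],[0.98,-0.48,0,0,0,0]]'
```

```text
clock: 2.7
position: [0.3423, -0.4483, 0.2096]
tool_rot: [3.141, -0.0, 0.296]
force: [0.4, -0.4, 0.6]
grip_width: 0.0003
clock: 3.58
position: [0.4819, -0.3179, 0.2096]
tool_rot: [3.142, -0.0, 0.296]
force: [-0.7, 0.6, 0.0]
grip_width: 0.0
```

```bash
python3 -m handwheel '[[0.28,-1,0,0,0,0],[0.28,-1,0,0,0,0],[0.28,-1,0,0,0,0],[0.28,-1,0,0,0,0],[0.28,-1,0,0,0,0],[0.28,-1,0,0,0,0],[0.28,-1,0,0,0,0],[0.28,-1,0,0,0,0]]'; python3 -m handwheel '[[0.28,-1,0,0,0,0],[0.28,-1,0,0,0,0],[0.28,-1,0,0,0,0],[0.28,-1,0,0,0,0],[0.28,-1,0,0,0,0],[0.28,-1,0,0,0,0],[0.28,-1,0,0,0,0],[0.28,-1,0,0,0,0]]';python3 -m handwheel '[[0.28,-1,0,0,0,0],[0.28,-1,0,0,0,0],[0.28,-1,0,0,0,0],[0.28,-1,0,0,0,0],[0,0,0,0,0,0]]'; python3 -m handwheel '[[0,0,0,0,0,-0.0225],[0,0,0,0,0,-0.0225],[0,0,0,0,0,-0.0225],[0,0,0,0,0,-0.0225],[0,0,0,0,0,-0.0225],[0,0,0,0,0,-0.0225],[0,0,0,0,0,-0.0225],[0,0,0,0,0,-0.0225]]'
python3 - <<'E'
from h import *
print(bot.observe()["qpos"],bot.observe()["position"],bot.observe()["tool_rot"])
f=bot.grab_frame("wrist");cv2.imwrite("pics/c_wrist.png",f["pixels"])
f=bot.grab_frame("scene");cv2.imwrite("pics/c_scene.png",f["pixels"])
E
```

```text
clock: 4.58
position: [0.4765, -0.1101, 0.2096]
tool_rot: [3.141, -0.0, 0.296]
force: [0.5, 0.2, 0.3]
grip_width: -0.0003
clock: 5.58
position: [0.4718, 0.0976, 0.2096]
tool_rot: [3.142, -0.0, 0.296]
force: [0.2, -0.5, -0.5]
grip_width: 0.0002
clock: 6.2
position: [0.4691, 0.2024, 0.2095]
tool_rot: [-3.141, -0.0, 0.298]
force: [0.1, -0.3, 0.3]
grip_width: 0.0001
clock: 7.2
position: [0.4696, 0.1997, 0.2095]
tool_rot: [3.141, 0.0, 1.431]
force: [0.2, -0.2, -0.5]
grip_width: -0.0001
[-0.07192972  0.38637026 -0.57611241  1.87653319  0.25526151  0.95207872
 -0.90412588] [0.46958592 0.19965603 0.20953219] [3.14141214e+00 4.00674980e-04 1.43053728e+00]
```

View pics/c_wrist.png

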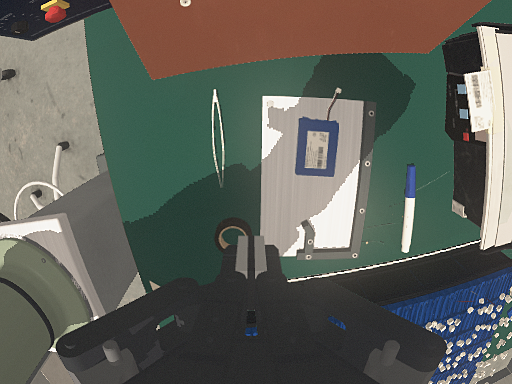

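View pics/c_scene.png

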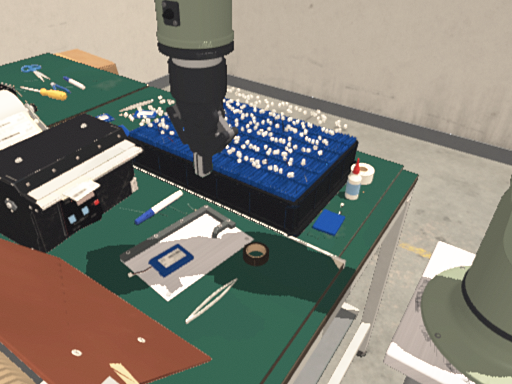

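The wrist view shows the nest clearly. The rail runs from (376,101) to (357,260), the stop is at the bottom near y=255, the lip end is at (304,222), and the pack is at (317,147). I'll zoom in and measure it with the fisheye model.

```bash
cat > w.py <<'E'
from h import *
def fray(f,p):
    F=192/np.tan(np.radians(f["vertical_fov"]/2))
    d=np.array([p[0]-f["cx"],p[1]-f["cy"]]); r=np.hypot(*d); th=r/F
    return np.array([d[0]/r*np.sin(th),d[1]/r*np.sin(th),np.cos(th)])
def wz(f,p,z):
    R=np.array(f["R"]);t=np.array(f["t"]);d=R.T@fray(f,p);c=-R.T@t
    return c+d*(z-c[2])/d[2]
def wproj(f,X):
    F=192/np.tan(np.radians(f["vertical_fov"]/2))
    c=(np.array(f["R"])@np.atleast_2d(X).T).T+np.array(f["t"])
    rho=np.hypot(c[:,0],c[:,1]);th=np.arctan2(rho,c[:,2])
    return np.c_[F*th*c[:,0]/rho+f["cx"],F*th*c[:,1]/rho+f["cy"]]
E
python3 - <<'E'
from w import *
from fit import tonest
f=bot.grab_frame("wrist"); 
crop(f,250,80,390,270,3.15,"pics/d_wrist.png")
for n,p,z in [("A",(265,96),.004),("B",(262,255),.004),("railrear",(376,101),.016),("railfront",(357,260),.016),("inner",(352,248),.004),("p1",(300,118),.013),("p2",(339,118),.013),("p3",(335,176),.013),("p4",(296,175),.013)]:
    X=wz(f,p,z); print(n,X.round(4),tonest([X[0],X[1],0])[0])
r=bot.trace(f,"pack_mid"); print([(x["score"],x["point"],x["region"].sum()) for x in r])
E
```

```text
A [0.4997 0.2795 0.004 ] [-124.7  205.7]
B [0.4675 0.0644 0.004 ] [-126.1  -11.8]
railrear [0.6382 0.2603 0.016 ] [ 15.2 206.3]
railfront [0.6042 0.0387 0.016 ] [ 12.9 -17.9]
inner [0.6    0.0534 0.004 ] [ 6.7 -4. ]
p1 [0.5379 0.2477 0.013 ] [-82.4 179.6]
p2 [0.5871 0.2426 0.013 ] [-32.9 181.5]
p3 [0.5758 0.1688 0.013 ] [-33.6 106.9]
p4 [0.5251 0.177  0.013 ] [-85.  107.8]
[(0.73, [314.8, 142.8], np.int64(2396))]
```

View pics/d_wrist.png

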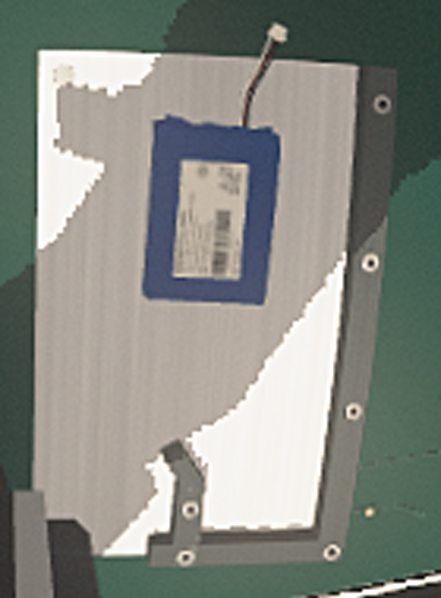

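```bash
python3 -m handwheel '[[0.39,0.56,0,0,0,0],[0.39,0.56,0,0,0,0],[0,0,1,0,0,0],[0,0,1,0,0,0],[0,0,1,0,0,0],[0,0,1,0,0,0],[0,0,1,0,0,0],[0,0,1,0,0,0]]'; python3 -m handwheel '[[0,0,0.6,0,0,0],[0,0,0.4,0,0,0],[0,0,0,0,0,0]]'
cat > look.py <<'E'
import sys
from w import *
from fit import *
t=sys.argv[1]
f=bot.grab_frame("wrist");cv2.imwrite(f"pics/{t}_w.png",f["pixels"])
s=bot.grab_frame("scene");crop(s,110,190,280,330,4.6,f"pics/{t}_s.png")
o=bot.observe(); p=o["position"]; print("tcp",p.round(4),"corner-frame",tonest([p[0],p[1],0])[0],o["tool_rot"].round(4),o["force"].round(1),o["clock"])
E
python3 look.py e
```

```text
clock: 8.4
position: [0.5, 0.2155, 0.0587]
tool_rot: [3.141, 0.0, 1.423]
force: [0.2, 0.1, 0.6]
grip_width: 0.0003
clock: 8.78
position: [0.4999, 0.2158, 0.0344]
tool_rot: [-3.141, 0.0, 1.426]
force: [0.0, -0.3, 1.2]
grip_width: -0.0001
tcp [0.5003 0.216  0.0351] corner-frame [-115.1  142.9] [ 3.1409e+00 -4.0000e-04  1.4263e+00] [0.1 0.  0.6] 8.875
```

View pics/e_w.png

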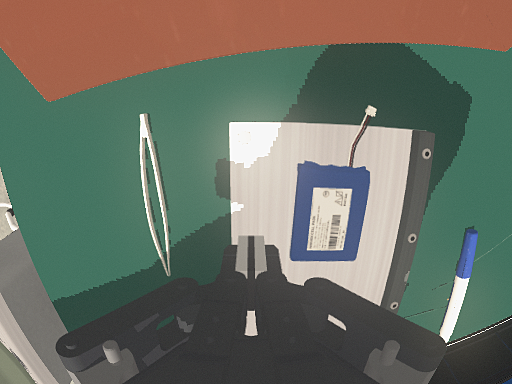

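View pics/e_s.png

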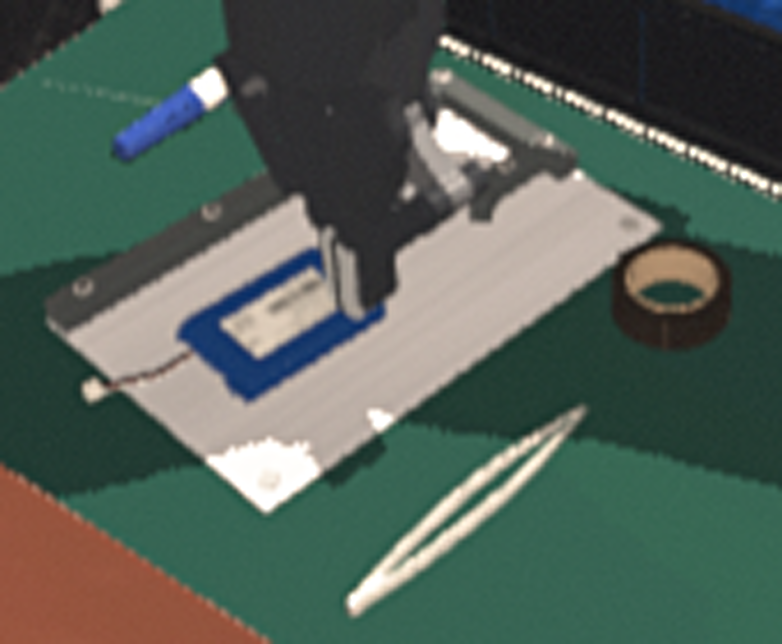

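Run:
```python
from w import *
f=bot.grab_frame("wrist");s=bot.grab_frame("scene")
p=bot.observe()["position"]
print(wproj(f,p),(proj(s,p)-[110,190])*4.6)
q=p.copy();q[2]=.013
print(wproj(f,q),(proj(s,q)-[110,190])*4.6, "left edge of pack at tcp y:", wz(f,(294,245),.013), wz(f,(291,260),.013),wz(f,(302,163),.013))
```

```text
[[249.31800243 232.18415429]] [[363.27179331 342.08360052]]
[[249.42485738 218.16648065]] [[366.97384569 382.17119236]] left edge of pack at tcp y: [0.52869794 0.19072006 0.013     ] [0.52549528 0.17861196 0.013     ] [0.53953338 0.24903971 0.013     ]
```

```bash
python3 -m handwheel '[[0,0,0.4,0,0,0],[0,0,0.4,0,0,0],[0,0,0.15,0,0,0],[0,0,0,0,0,0]]'; python3 look.py f
```

```text
clock: 9.48
position: [0.4997, 0.2158, 0.0103]
tool_rot: [-3.141, 0.0, 1.427]
force: [0.0, -0.1, 0.5]
grip_width: 0.0002
tcp [0.5    0.2159 0.0108] corner-frame [-115.4  142.8] [ 3.1416e+00 -1.0000e-04  1.4268e+00] [-0.5  1.2 -0.4] 9.575
```

View pics/f_w.png

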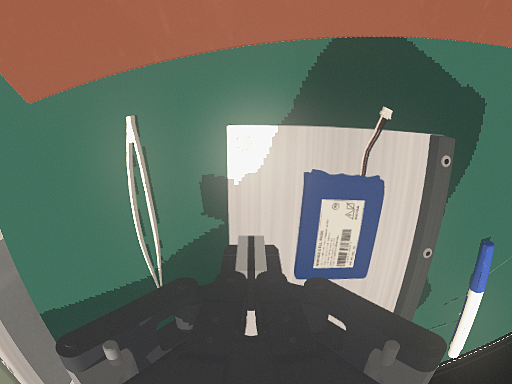

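View pics/f_s.png

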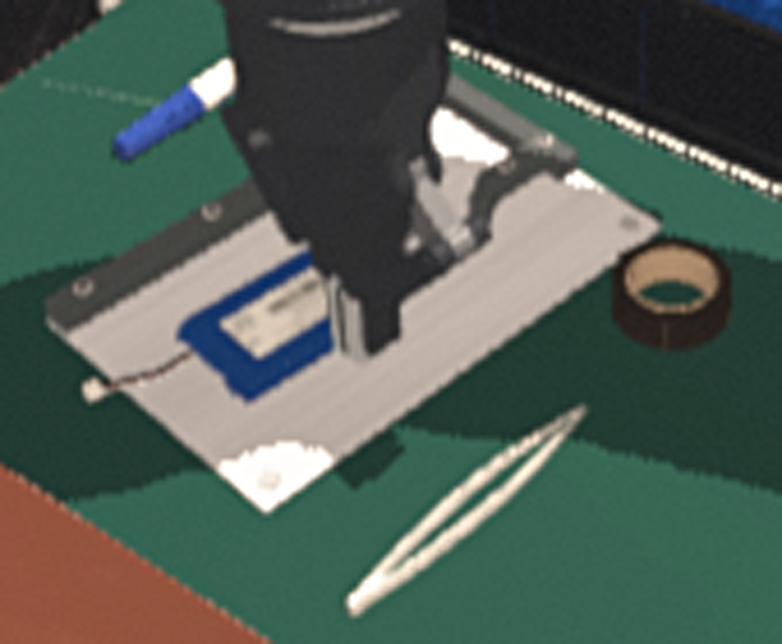

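Run:
```python
from w import *
g=bot.grab_frame("side");crop(g,260,100,390,230,4.6,"pics/g_side.png")
p=bot.observe()["position"]
print((proj(g,p)-[260,100])*4.6)
```

```text
[[316.5189527  281.56579187]]
```

View pics/g_side.png

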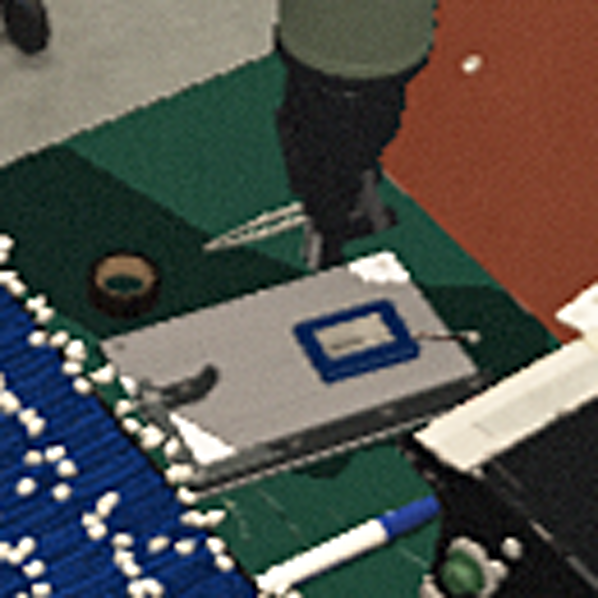

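```bash
for i in 1; do python3 -m handwheel '[[0,0,0.12,0,0,0],[0,0,0,0,0,0]]'; python3 -m handwheel '[[0,0,0.08,0,0,0],[0,0,0,0,0,0]]'; done; python3 look.py g2
```

```text
clock: 9.88
position: [0.4999, 0.2158, 0.0076]
tool_rot: [-3.141, 0.0, 1.427]
force: [-0.0, -0.0, -0.5]
grip_width: -0.0002
clock: 10.12
position: [0.4999, 0.2158, 0.0056]
tool_rot: [-3.141, 0.0, 1.427]
force: [0.2, 0.6, -0.1]
grip_width: -0.0001
tcp [0.4999 0.2158 0.0057] corner-frame [-115.4  142.7] [-3.1416 -0.      1.4267] [ 0.8 -0.1 -0.1] 10.225
```

View pics/g2_s.png

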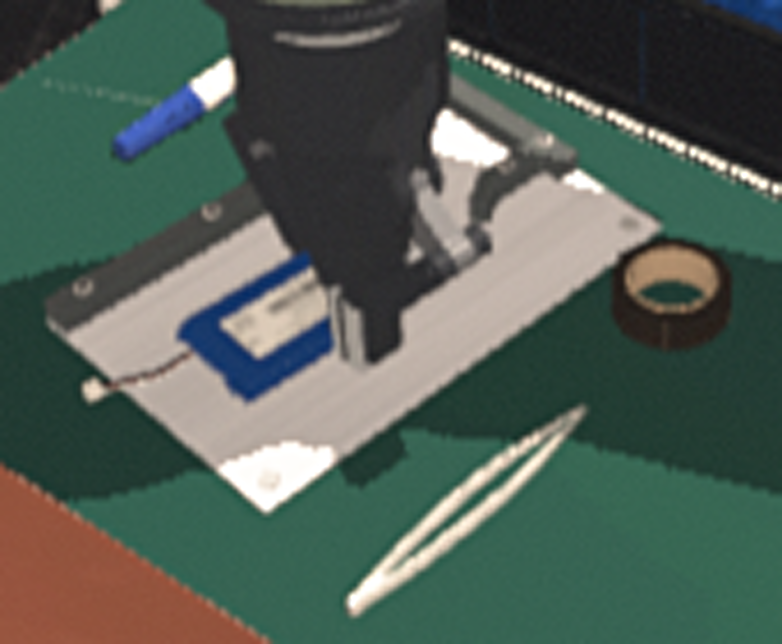

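```bash
python3 -m handwheel '[[0,0,0.08,0,0,0],[0,0,0,0,0,0]]'; python3 -m handwheel '[[0,0,0.04,0,0,0],[0,0,0,0,0,0]]'
```

```text
clock: 10.48
position: [0.4999, 0.2158, 0.0036]
tool_rot: [-3.141, 0.0, 1.427]
force: [0.1, -0.2, -0.1]
grip_width: 0.0002
clock: 10.72
position: [0.4999, 0.2158, 0.0027]
tool_rot: [-3.141, 0.0, 1.427]
force: [-0.1, -0.8, 0.1]
grip_width: 0.0005
```

```bash
python3 -m handwheel '[[0,0,0.08,0,0,0],[0,0,0,0,0,0]]'; python3 -m handwheel '[[0,0,0.06,0,0,0],[0,0,0,0,0,0]]'
```

```text
clock: 10.98
position: [0.4998, 0.2158, 0.0006]
tool_rot: [-3.141, 0.0, 1.427]
force: [-0.1, -0.2, 0.3]
grip_width: -0.0001
clock: 11.22
position: [0.4999, 0.2158, -0.0009]
tool_rot: [-3.141, 0.0, 1.427]
force: [0.0, -0.3, 0.4]
grip_width: 0.0003
```

```bash
python3 look.py g3
python3 - <<'E'
from w import *
g=bot.grab_frame("side");crop(g,290,120,360,190,8,"pics/g3_side.png")
E
```

```text
tcp [ 0.4999  0.2158 -0.0008] corner-frame [-115.4  142.6] [-3.1416  0.      1.4266] [1.2 0.3 0.6] 11.325
```

View pics/g3_s.png

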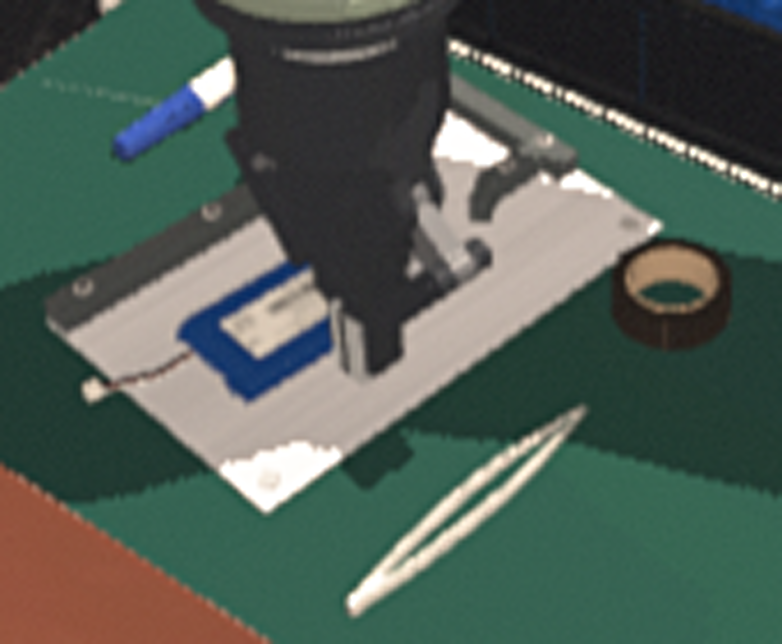

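View pics/g3_side.png

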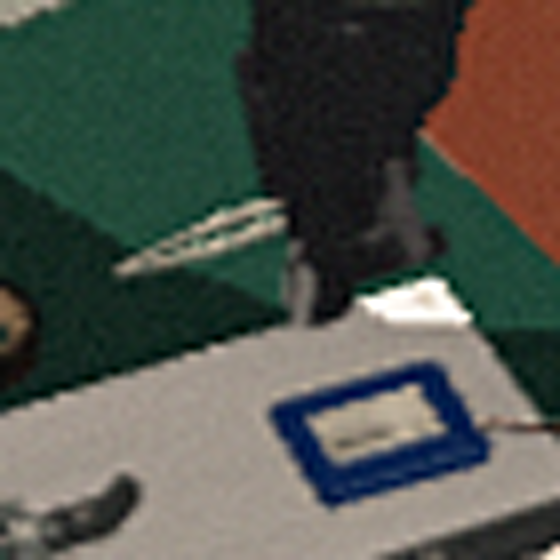

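```bash
python3 -m handwheel '[[0,0,0.08,0,0,0],[0,0,0,0,0,0]]'; python3 -m handwheel '[[0,0,0.08,0,0,0],[0,0,0,0,0,0]]'
```

```text
clock: 11.62
position: [0.4999, 0.2158, -0.0029]
tool_rot: [-3.141, 0.0, 1.427]
force: [0.4, 0.3, 0.3]
grip_width: 0.0
clock: 11.88
position: [0.4999, 0.2157, -0.0049]
tool_rot: [-3.141, 0.0, 1.427]
force: [-0.5, -0.2, -0.2]
grip_width: -0.0003
```

```bash
python3 -m handwheel '[[0,0,0.06,0,0,0],[0,0,0,0,0,0]]'; python3 look.py g4
```

```text
clock: 12.12
position: [0.4999, 0.2158, -0.0064]
tool_rot: [-3.141, 0.0, 1.427]
force: [-0.8, -0.3, 0.5]
grip_width: -0.0001
tcp [ 0.4999  0.2158 -0.0062] corner-frame [-115.4  142.7] [-3.1416 -0.      1.4267] [ 0.4 -0.8  0.1] 12.225
```

View pics/g4_s.png

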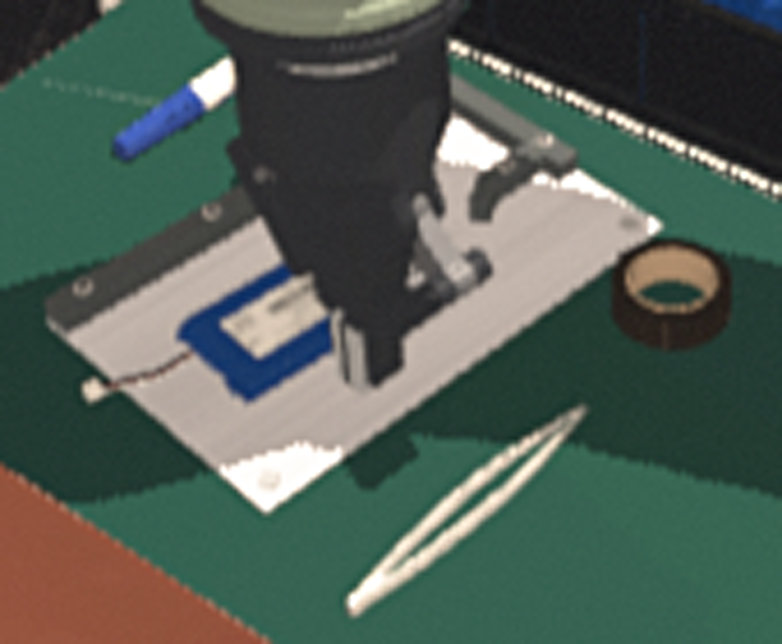

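View pics/g4_w.png

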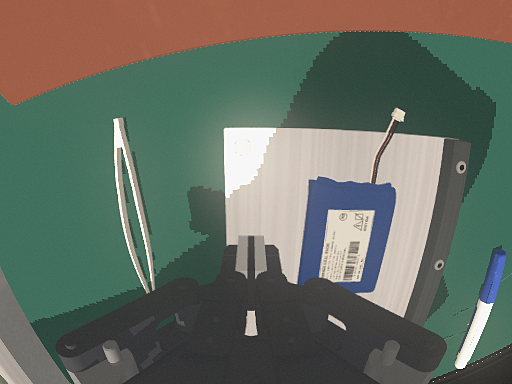

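```bash
python3 -m handwheel '[[0,0,0.08,0,0,0],[0,0,0,0,0,0]]'; python3 -m handwheel '[[0,0,0.06,0,0,0],[0,0,0,0,0,0]]'
```

```text
clock: 12.48
position: [0.4998, 0.2158, -0.0084]
tool_rot: [-3.141, 0.0, 1.427]
force: [0.6, -1.0, 0.2]
grip_width: 0.0002
clock: 12.72
position: [0.4999, 0.2158, -0.0098]
tool_rot: [-3.141, 0.0, 1.427]
force: [0.4, 0.5, -0.5]
grip_width: -0.0001
```

```bash
python3 -m handwheel '[[0,0,0.05,0,0,0],[0,0,0,0,0,0]]'; python3 -m handwheel '[[0,0,0.05,0,0,0],[0,0,0,0,0,0]]'
```

```text
clock: 12.98
position: [0.4999, 0.2158, -0.0111]
tool_rot: [-3.141, 0.0, 1.427]
force: [-0.1, 0.2, -0.8]
grip_width: -0.0002
clock: 13.22
position: [0.4999, 0.2158, -0.0123]
tool_rot: [-3.141, 0.0, 1.427]
force: [-0.1, 0.1, -0.0]
grip_width: 0.0005
```

```bash
python3 -m handwheel '[[0,0,0.05,0,0,0],[0,0,0,0,0,0]]'
python3 - <<'E'
from w import *
s=bot.grab_frame("scene");crop(s,160,235,225,285,12,"pics/g5_s.png")
p=bot.observe()["position"]
for z in(.004,.010,.016,.022): print(z,(proj(s,[p[0],p[1],z])-[160,235])*12)
E
```

```text
clock: 13.48
position: [0.4999, 0.2158, -0.0136]
tool_rot: [-3.141, 0.0, 1.427]
force: [-0.5, 0.5, -0.0]
grip_width: -0.0001
0.004 [[364.15791643 498.92273517]]
0.01 [[361.62441076 471.34460638]]
0.016 [[359.06802204 443.51738742]]
0.022 [[356.48843886 415.43768823]]
```

View pics/g5_s.png

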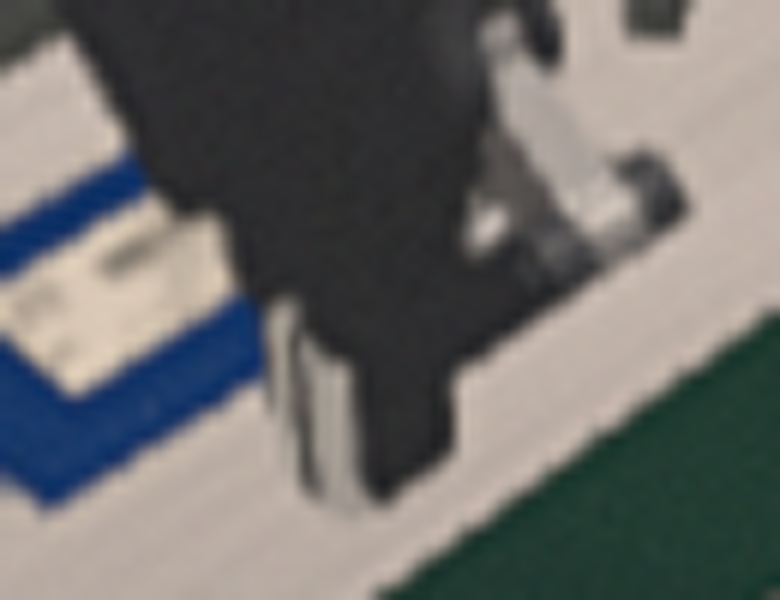

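```bash
python3 -m handwheel '[[0,0,0.12,0,0,0],[0,0,0,0,0,0]]';  python3 -m handwheel '[[0,0,0.08,0,0,0],[0,0,0,0,0,0]]'
python3 - <<'E'
from w import *
s=bot.grab_frame("scene");crop(s,160,235,225,285,12,"pics/g6_s.png")
g=bot.grab_frame("side");crop(g,300,130,350,180,12,"pics/g6_side.png")
f=bot.grab_frame("wrist");cv2.imwrite("pics/g6_w.png",f["pixels"])
E
```

```text
clock: 13.78
position: [0.4998, 0.2157, -0.0167]
tool_rot: [-3.141, 0.0, 1.427]
force: [1.0, 0.4, 0.0]
grip_width: -0.0001
clock: 14.02
position: [0.5001, 0.2159, -0.0178]
tool_rot: [3.141, 0.0, 1.427]
force: [-4.6, -1.8, 19.4]
grip_width: -0.0
```

View pics/g6_s.png

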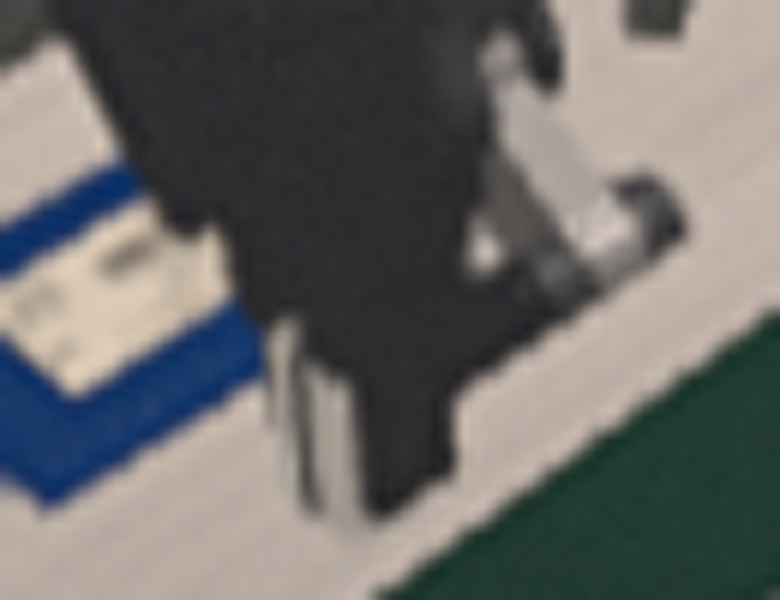

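View pics/g6_side.png

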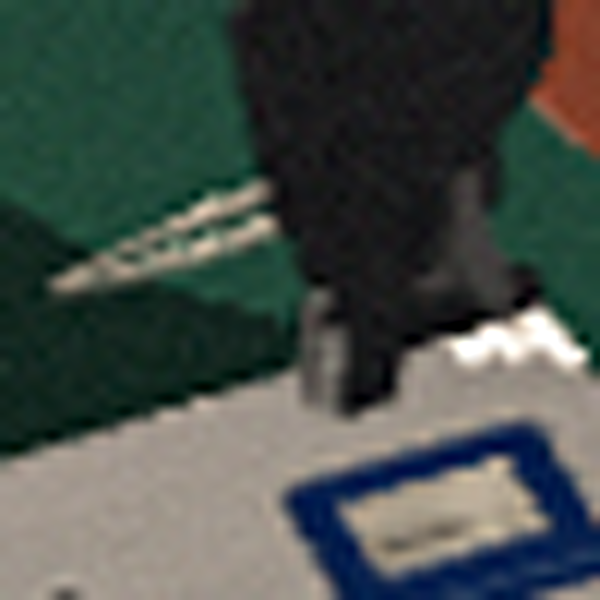

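View pics/g6_w.png

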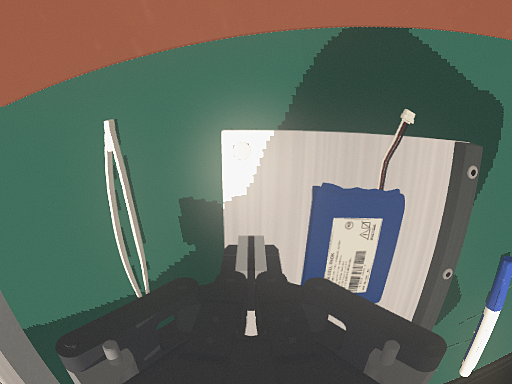

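```bash
python3 -m handwheel '[[0,0,-0.18,0,0,0],[0,0,0,0,0,0]]'
python3 - <<'E'
from w import *
from fit import tonest
f=bot.grab_frame("wrist");p=bot.observe()["position"]
crop(f,200,170,420,330,3.6,"pics/h_w.png")
C=lambda X:tonest([X[0],X[1],0])[0]
print("tcp",p,C(p))
print("tip far edge L,R",C(wz(f,(239,237),.007)),C(wz(f,(265,237),.007)))
E
```

```text
clock: 14.42
position: [0.5001, 0.2159, -0.0138]
tool_rot: [3.141, -0.0, 1.427]
force: [-0.6, -0.3, -0.3]
grip_width: -0.0
tcp [ 0.50004038  0.21587581 -0.01396699] [-115.3  142.7]
tip far edge L,R [-120.6  149.7] [-106.6  149.7]
```

View pics/h_w.png

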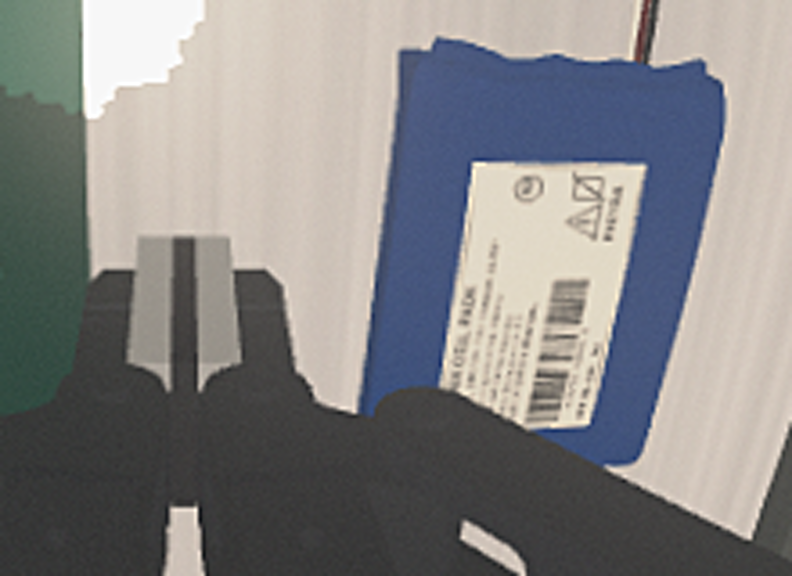

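```bash
python3 -m handwheel '[[0.1,0.1,0,0,0,0],[0,0.15,0,0,0,0],[0,0.15,0,0,0,0],[0,0.15,0,0,0,0],[0,0.12,0,0,0,0],[0,0.12,0,0,0,0],[0,0.12,0,0,0,0],[0,0.12,0,0,0,0]]'; python3 look.py i
```

```text
clock: 15.48
position: [0.5259, 0.2145, -0.014]
tool_rot: [-3.141, 0.0, 1.427]
force: [-1.7, 0.0, 0.2]
grip_width: 0.0003
tcp [ 0.5261  0.2145 -0.014 ] corner-frame [-89.3 145. ] [ 3.1415 -0.      1.4264] [0.8 0.4 0.3] 15.575
```

View pics/i_w.png

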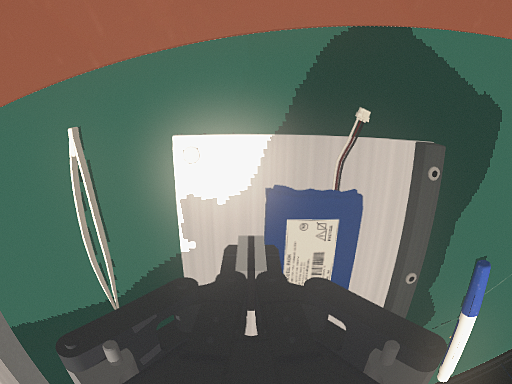

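View pics/i_s.png

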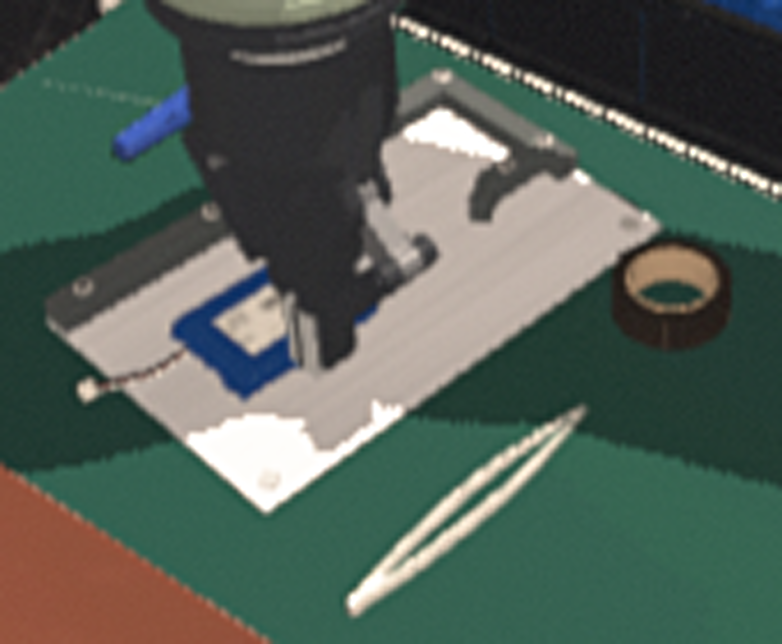

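```bash
python3 -m handwheel '[[0,0.1,0,0,0,0],[0,0.1,0,0,0,0],[0,0.1,0,0,0,0],[0,0.1,0,0,0,0],[0,0.1,0,0,0,0],[0,0.1,0,0,0,0],[0,0.1,0,0,0,0],[0,0.1,0,0,0,0]]'; python3 look.py j
```

```text
clock: 16.58
position: [0.5457, 0.2117, -0.014]
tool_rot: [-3.142, 0.0, 1.427]
force: [-2.0, -0.3, 0.7]
grip_width: 0.0001
tcp [ 0.5459  0.2116 -0.014 ] corner-frame [-69.3 145. ] [ 3.1414e+00 -1.0000e-04  1.4265e+00] [-0.5  0.   0.9] 16.675
```

View pics/j_w.png

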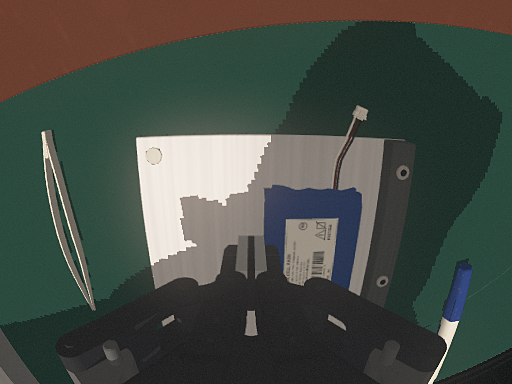

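View pics/j_s.png

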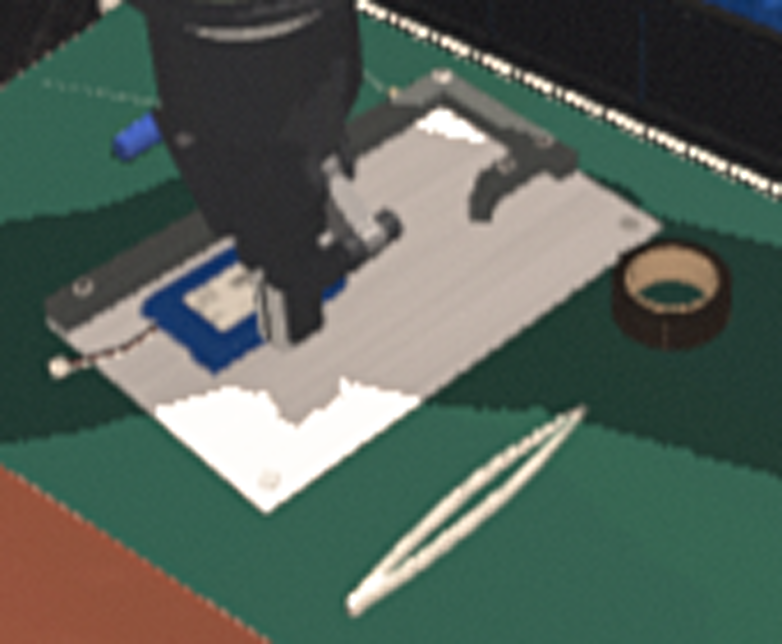

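```bash
python3 -m handwheel '[[0,0.08,0,0,0,0],[0,0.08,0,0,0,0],[0,0.08,0,0,0,0],[0,0.08,0,0,0,0],[0,0,0,0,0,0]]'; python3 -m handwheel '[[0,0.06,0,0,0,0],[0,0,0,0,0,0]]';python3 look.py k
```

```text
clock: 17.3
position: [0.5537, 0.2105, -0.014]
tool_rot: [3.141, -0.0, 1.427]
force: [0.4, -0.2, -0.5]
grip_width: 0.0
clock: 17.55
position: [0.5551, 0.2104, -0.014]
tool_rot: [3.141, -0.0, 1.427]
force: [-0.7, 0.2, 0.7]
grip_width: 0.0
tcp [ 0.555   0.2104 -0.014 ] corner-frame [-60.1 145.1] [ 3.1415e+00 -1.0000e-04  1.4267e+00] [-0.   0.4 -0.4] 17.65
```

View pics/k_w.png

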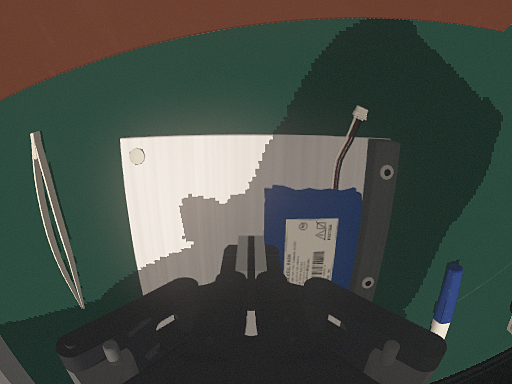

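```bash
python3 -m handwheel '[[0,0.05,0,0,0,0],[0,0,0,0,0,0]]'; python3 -m handwheel '[[0,0.05,0,0,0,0],[0,0,0,0,0,0]]'; python3 -m handwheel '[[0,0.04,0,0,0,0],[0,0,0,0,0,0]]'
```

```text
clock: 17.9
position: [0.5563, 0.2101, -0.014]
tool_rot: [3.142, -0.0, 1.427]
force: [-0.2, -0.2, -0.5]
grip_width: -0.0002
clock: 18.15
position: [0.5572, 0.2102, -0.014]
tool_rot: [-3.141, -0.0, 1.427]
force: [-3.6, 2.2, 1.5]
grip_width: -0.0005
clock: 18.4
position: [0.5573, 0.2102, -0.0141]
tool_rot: [-3.14, 0.0, 1.427]
force: [-8.4, 1.0, 5.2]
grip_width: -0.0
```

```bash
python3 look.py l
```

```text
tcp [ 0.5573  0.2102 -0.0141] corner-frame [-57.8 145.2] [-3.1399e+00  4.0000e-04  1.4272e+00] [-8.7  1.7  4.1] 18.5
```

View pics/l_w.png

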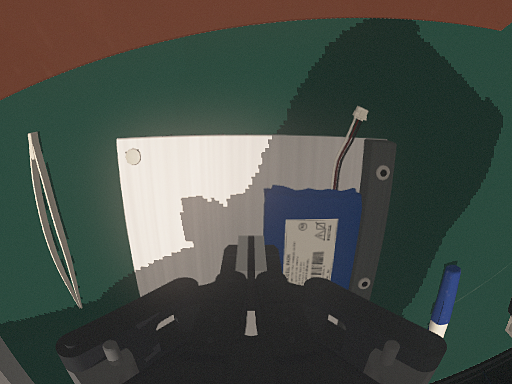

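```bash
python3 -m handwheel '[[0,-0.1,0,0,0,0],[0,-0.2,0,0,0,0],[0,-0.4,0,0,0,0],[0,0,-1,0,0,0],[0,0,-1,0,0,0],[0.8,0,-1,0,0,0],[0.8,0,-1,0,0,0],[0.8,0,0,0,0,0]]'; python3 look.py m; python3 fit.py | head -2
```

```text
clock: 19.5
position: [0.5503, 0.2729, 0.0878]
tool_rot: [3.139, -0.001, 1.427]
force: [-0.3, 0.3, -1.3]
grip_width: -0.0002
tcp [0.5491 0.2742 0.0858] corner-frame [-75.  207.4] [ 3.1415e+00 -1.2000e-03  1.4290e+00] [-0.2 -0.3 -1. ] 19.6
(array([ 0.59040209,  0.20167422, -1.78331703]), np.float64(149.44776916503906), [721, 277]) (array([-23.9, 141.5]), -0.07)
(array([ 0.58912385,  0.20073835, -1.73148137]), np.float64(98.60910034179688), [721]) (array([-25. , 140.4]), -0.018)
```

View pics/m_w.png

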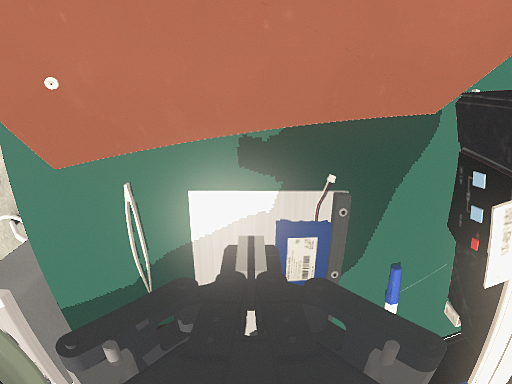

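View pics/m_s.png

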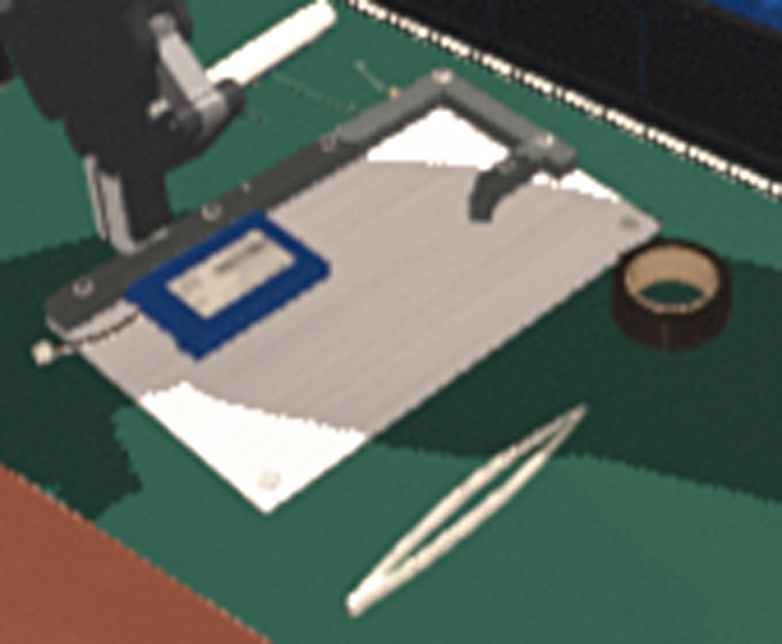

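The pack now lies along the rail (pack corners at (130,290), (263,215) and (328,268) in the crop), well clear of the pocket. Next I'll go behind its rear end.

```bash
python3 -m handwheel '[[0,0.95,0,0,0,0],[0,0.95,0,0,0,0],[0,0,1,0,0,0],[0,0,1,0,0,0],[0,0,0.8,0,0,0],[0,0,0.4,0,0,0],[0,0,0,0,0,0]]';python3 look.py n
```

```text
clock: 20.58
position: [0.5965, 0.2647, 0.0055]
tool_rot: [-3.141, 0.001, 1.427]
force: [0.8, 0.0, 0.1]
grip_width: 0.0002
tcp [0.5971 0.2651 0.0067] corner-frame [-26.2 205.2] [ 3.1409e+00 -4.0000e-04  1.4266e+00] [-0.7  0.3  0.8] 20.675
```

View pics/n_s.png

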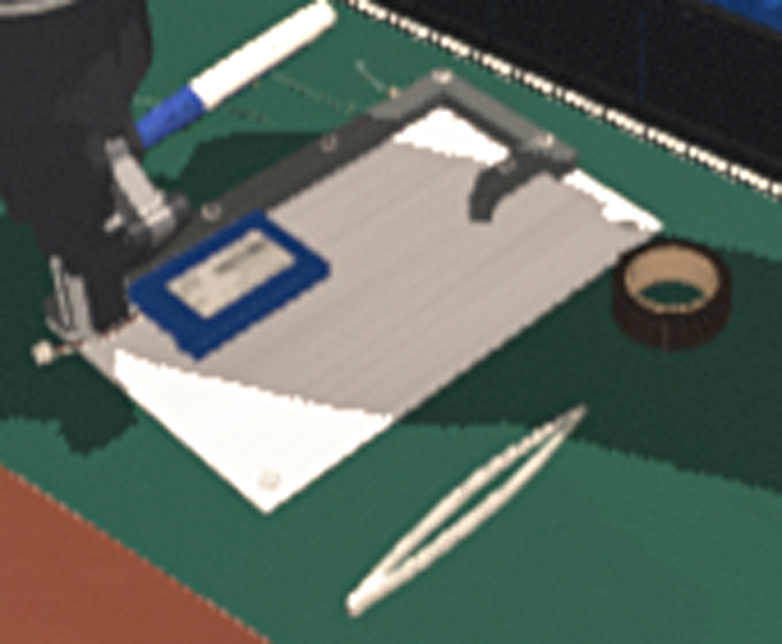

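View pics/n_w.png

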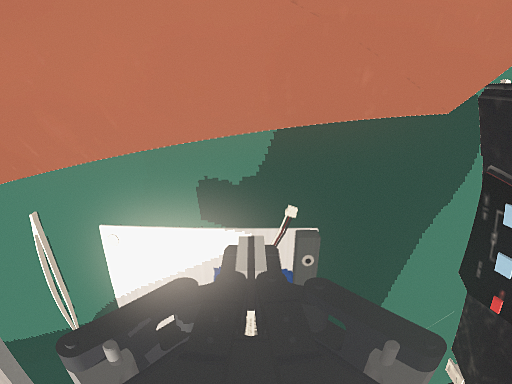

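```bash
python3 -m handwheel '[[0,0,0.5,0,0,0],[0,0,0.32,0,0,0],[0,0,0,0,0,0]]'; python3 -m handwheel '[[-0.2,0,0,0,0,0],[-0.16,0,0,0,0,0],[-0.12,0,0,0,0,0],[-0.12,0,0,0,0,0],[-0.12,0,0,0,0,0],[-0.12,0,0,0,0,0],[0,0,0,0,0,0]]';python3 look.py o
```

```text
clock: 21.05
position: [0.5963, 0.2647, -0.0153]
tool_rot: [-3.141, 0.001, 1.427]
force: [-1.0, 0.1, 0.5]
grip_width: 0.0001
clock: 21.92
position: [0.5937, 0.2437, -0.0145]
tool_rot: [-3.141, 0.0, 1.426]
force: [0.4, -1.8, -0.1]
grip_width: 0.0003
tcp [ 0.5937  0.244  -0.0146] corner-frame [-26.7 183.9] [-3.1414e+00  2.0000e-04  1.4267e+00] [-0.6 -0.1 -0.5] 22.025
```

View pics/o_s.png

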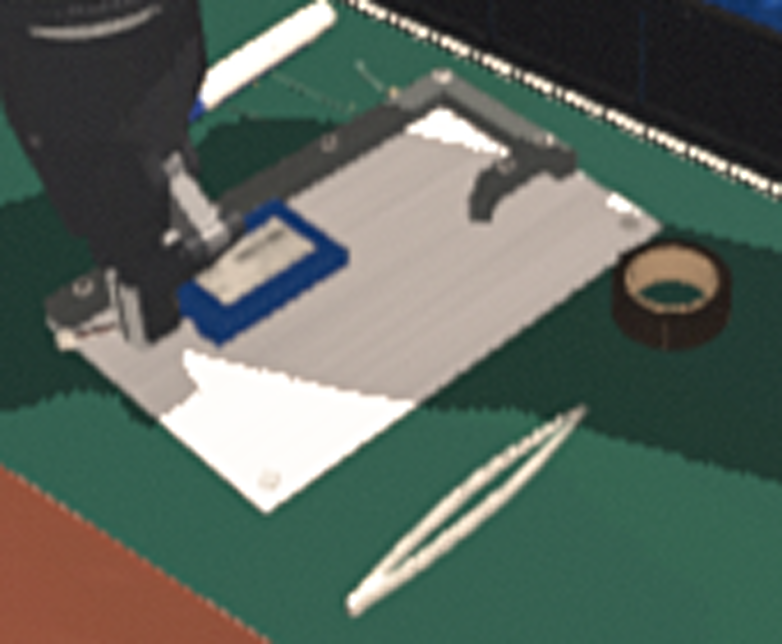

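View pics/o_w.png

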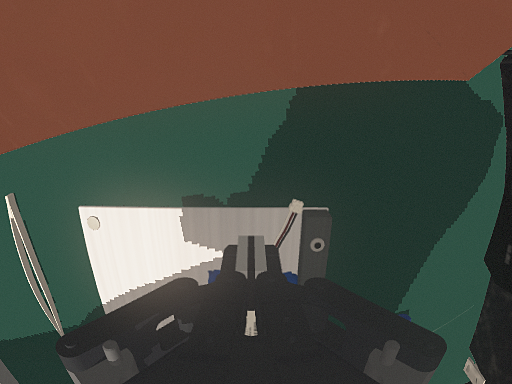

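```bash
python3 -m handwheel '[[-0.16,0,0,0,0,0],[-0.16,0,0,0,0,0],[-0.16,0,0,0,0,0],[-0.16,0,0,0,0,0],[-0.16,0,0,0,0,0],[-0.16,0,0,0,0,0],[-0.16,0,0,0,0,0],[-0.16,0,0,0,0,0]]'; python3 -m handwheel '[[-0.16,0,0,0,0,0],[-0.16,0,0,0,0,0],[0,0,0,0,0,0]]';python3 look.py p
```

```text
clock: 23.02
position: [0.5891, 0.2123, -0.0145]
tool_rot: [-3.142, -0.0, 1.427]
force: [0.2, 0.8, -0.1]
grip_width: -0.0001
clock: 23.4
position: [0.588, 0.2041, -0.0145]
tool_rot: [3.142, 0.0, 1.426]
force: [-0.1, -0.7, -0.2]
grip_width: -0.0004
tcp [ 0.5881  0.2045 -0.0145] corner-frame [-26.6 143.9] [3.1415 0.     1.4266] [ 0.6 -0.2 -0.3] 23.5
```

View pics/p_s.png

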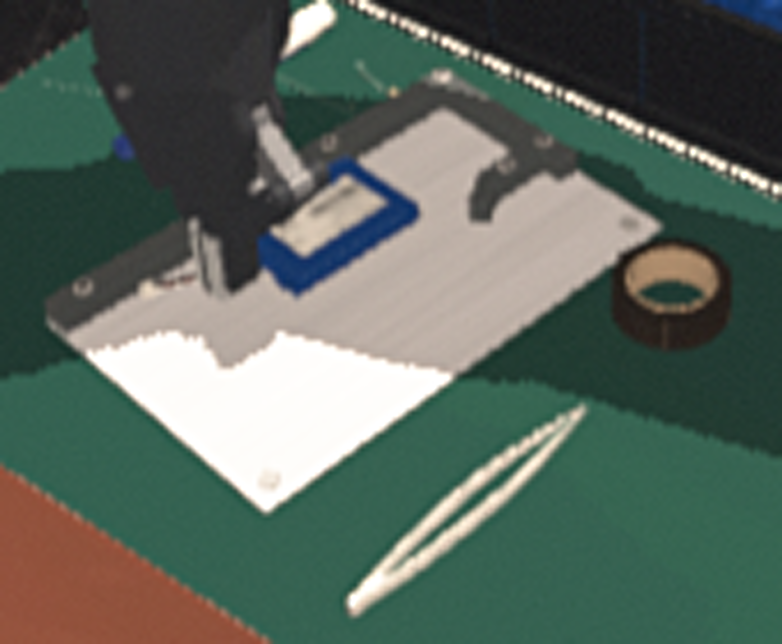

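View pics/p_w.png

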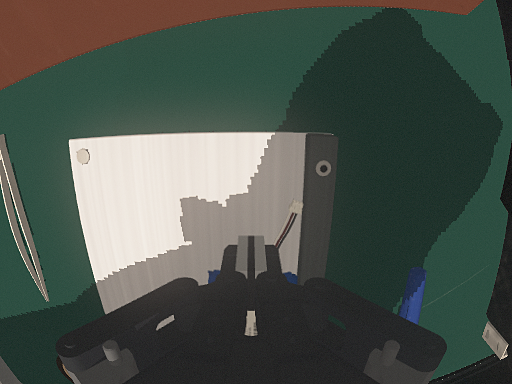

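The pack is still flat on the rail; its front corner is at (415,212) in the crop. I'll carry on into the pocket.

```bash
python3 -m handwheel '[[-0.16,0,0,0,0,0],[-0.16,0,0,0,0,0],[-0.16,0,0,0,0,0],[-0.16,0,0,0,0,0],[-0.16,0,0,0,0,0],[0,0,0,0,0,0]]'; python3 -m handwheel '[[-0.16,0,0,0,0,0],[-0.16,0,0,0,0,0],[-0.16,0,0,0,0,0],[-0.16,0,0,0,0,0],[0,0,0,0,0,0]]';python3 look.py q
```

```text
clock: 24.25
position: [0.5851, 0.1842, -0.0145]
tool_rot: [-3.142, 0.0, 1.426]
force: [0.0, -0.8, 0.2]
grip_width: -0.0001
clock: 24.88
position: [0.5829, 0.1684, -0.0145]
tool_rot: [3.142, 0.0, 1.426]
force: [-0.4, -0.3, 0.1]
grip_width: -0.0
tcp [ 0.5829  0.1689 -0.0145] corner-frame [-26.7 107.9] [3.1416e+00 1.0000e-04 1.4267e+00] [-0.1 -0.9 -0.6] 24.975
```

View pics/q_s.png

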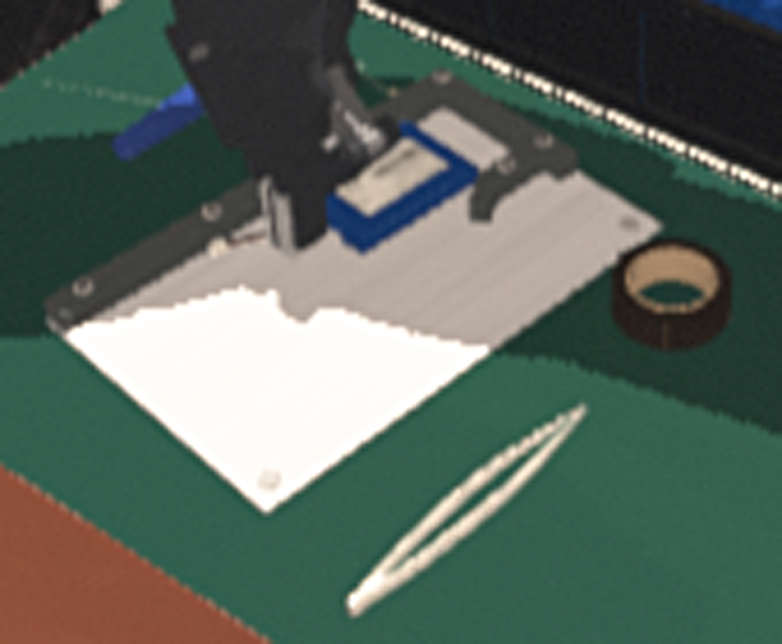

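```bash
python3 -m handwheel '[[-0.1,0,0,0,0,0],[-0.1,0,0,0,0,0],[-0.1,0,0,0,0,0],[0,0,0,0,0,0]]'; python3 -m handwheel '[[-0.1,0,0,0,0,0],[-0.1,0,0,0,0,0],[0,0,0,0,0,0]]';python3 look.py r
```

```text
clock: 25.48
position: [0.5817, 0.1612, -0.0145]
tool_rot: [-3.142, 0.0, 1.426]
force: [-0.4, -0.6, -0.3]
grip_width: 0.0001
clock: 25.85
position: [0.581, 0.1562, -0.0145]
tool_rot: [-3.142, 0.0, 1.426]
force: [0.2, -0.9, 0.2]
grip_width: 0.0
tcp [ 0.581   0.1564 -0.0145] corner-frame [-26.7  95.4] [-3.1416e+00  1.0000e-04  1.4266e+00] [-1.1  0.2  0. ] 25.95
```

View pics/r_s.png

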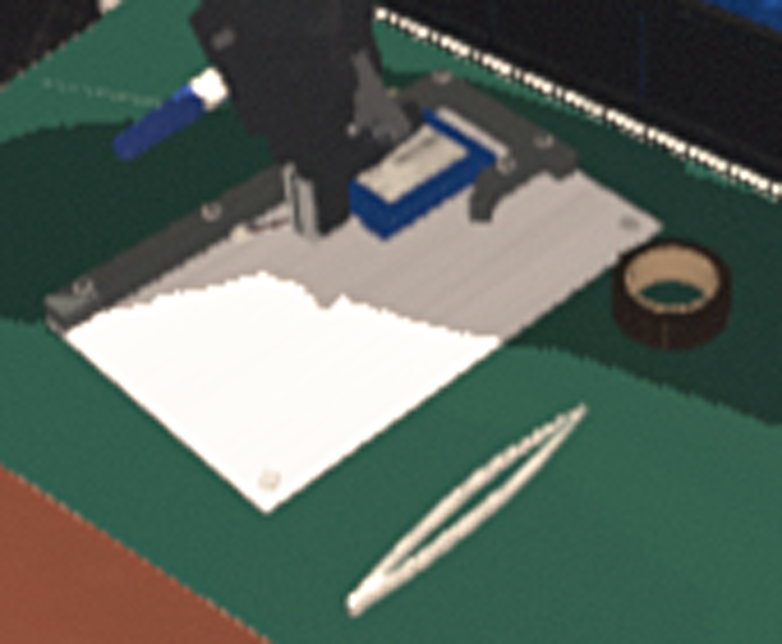

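```bash
python3 -m handwheel '[[-0.08,0,0,0,0,0],[-0.08,0,0,0,0,0],[0,0,0,0,0,0]]'; python3 -m handwheel '[[-0.05,0,0,0,0,0],[0,0,0,0,0,0]]'; python3 look.py s
```

```text
clock: 26.32
position: [0.5804, 0.1523, -0.0145]
tool_rot: [-3.142, 0.0, 1.426]
force: [-0.1, -0.6, 0.7]
grip_width: -0.0
clock: 26.58
position: [0.5803, 0.1513, -0.0145]
tool_rot: [-3.142, 0.0, 1.427]
force: [0.1, -0.5, -0.2]
grip_width: 0.0001
tcp [ 0.5803  0.1513 -0.0145] corner-frame [-26.8  90.2] [-3.1415e+00  1.0000e-04  1.4267e+00] [-0.   0.2  0.4] 26.675
```

View pics/s_s.png

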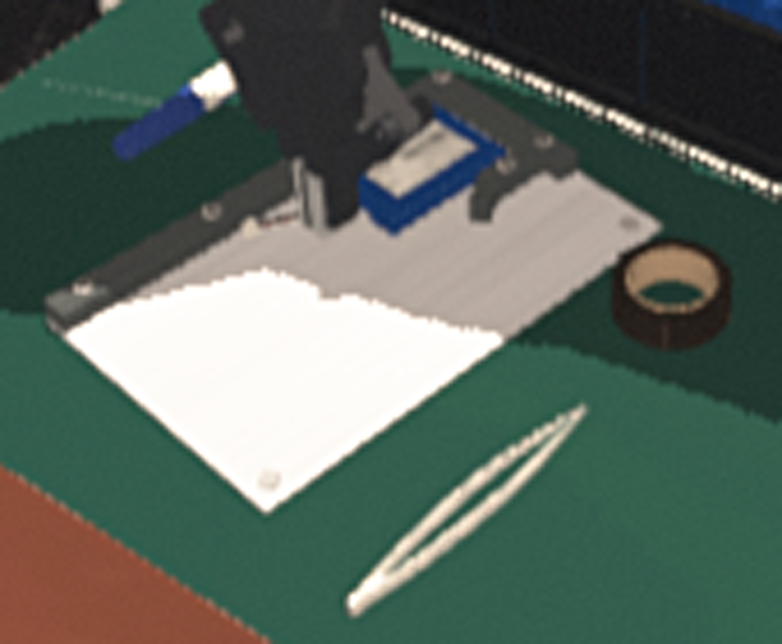

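```bash
python3 -m handwheel '[[-0.05,0,0,0,0,0],[0,0,0,0,0,0]]'; python3 -m handwheel '[[-0.04,0,0,0,0,0],[0,0,0,0,0,0]]'
```

```text
clock: 26.92
position: [0.5801, 0.15, -0.0145]
tool_rot: [-3.142, 0.0, 1.427]
force: [-0.1, 0.4, -0.8]
grip_width: 0.0
clock: 27.18
position: [0.58, 0.149, -0.0145]
tool_rot: [3.142, 0.0, 1.427]
force: [-0.4, -0.1, -0.0]
grip_width: 0.0002
```

```bash
python3 -m handwheel '[[-0.03,0,0,0,0,0],[0,0,0,0,0,0]]'; python3 look.py t;  python3 - <<'E'
from w import *
s=bot.grab_frame("scene");crop(s,180,200,240,245,12,"pics/t2_s.png")
E
```

```text
clock: 27.42
position: [0.5798, 0.1483, -0.0145]
tool_rot: [-3.142, 0.0, 1.427]
force: [0.7, 0.0, 0.3]
grip_width: -0.0003
tcp [ 0.5799  0.1483 -0.0145] corner-frame [-26.7  87.2] [3.1415e+00 1.0000e-04 1.4266e+00] [-0.8 -0.4 -0.8] 27.525
```

View pics/t2_s.png

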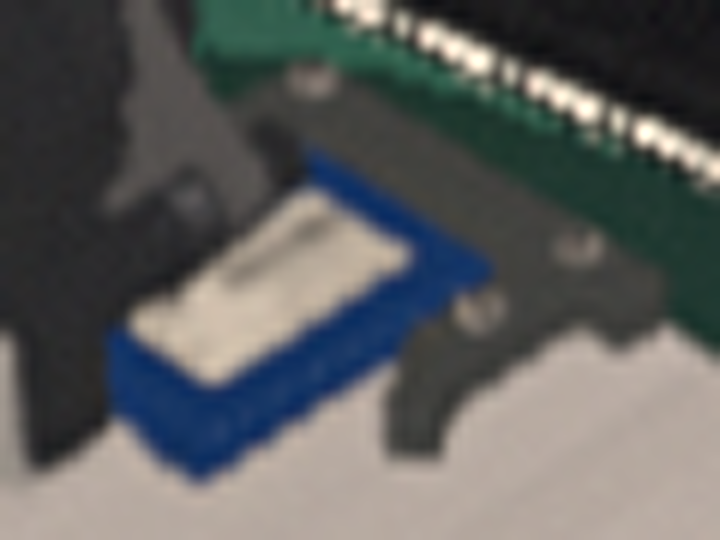

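```bash
python3 -m handwheel '[[-0.03,0,0,0,0,0],[0,0,0,0,0,0]]'; python3 -m handwheel '[[-0.03,0,0,0,0,0],[0,0,0,0,0,0]]'
```

```text
clock: 27.82
position: [0.5797, 0.1476, -0.0145]
tool_rot: [-3.142, 0.0, 1.427]
force: [0.1, 0.2, 0.4]
grip_width: 0.0002
clock: 28.08
position: [0.5796, 0.1468, -0.0145]
tool_rot: [-3.142, 0.0, 1.427]
force: [-0.6, -0.1, -0.9]
grip_width: -0.0001
```

```bash
python3 -m handwheel '[[-0.03,0,0,0,0,0],[0,0,0,0,0,0]]'; python3 -m handwheel '[[-0.03,0,0,0,0,0],[0,0,0,0,0,0]]'
```

```text
clock: 28.32
position: [0.5795, 0.1461, -0.0145]
tool_rot: [-3.142, 0.0, 1.427]
force: [-0.2, 0.8, -0.7]
grip_width: 0.0002
clock: 28.58
position: [0.5794, 0.1453, -0.0145]
tool_rot: [3.142, 0.0, 1.427]
force: [0.1, 0.6, -0.1]
grip_width: -0.0002
```

```bash
python3 - <<'E'
from w import *
s=bot.grab_frame("scene");crop(s,180,200,240,245,12,"pics/u_s.png")
g=bot.grab_frame("side");crop(g,270,150,340,220,8,"pics/u_g.png")
E
```

```text
(no output)
```

View pics/u_s.png

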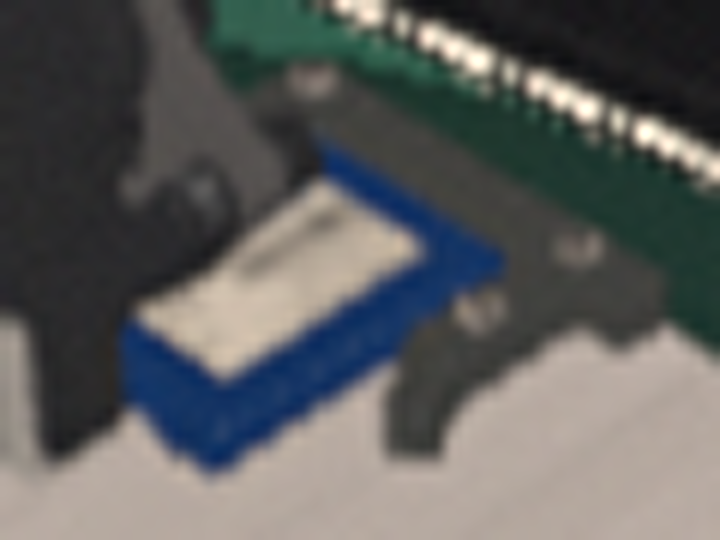

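View pics/u_g.png

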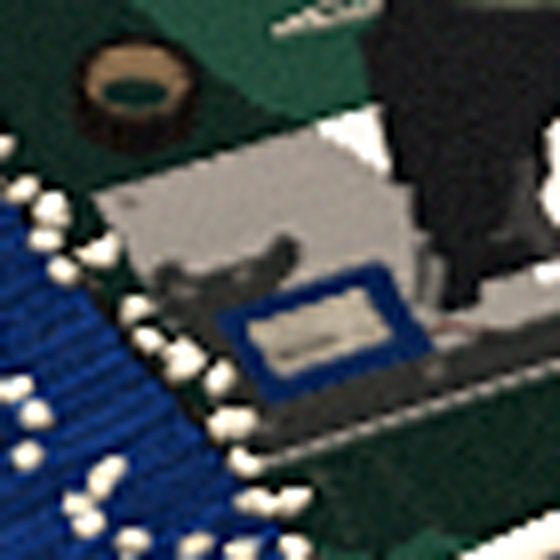

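```bash
python3 -m handwheel '[[-0.03,0,0,0,0,0],[0,0,0,0,0,0]]'; python3 -m handwheel '[[-0.03,0,0,0,0,0],[0,0,0,0,0,0]]'
```

```text
clock: 28.92
position: [0.5794, 0.1449, -0.0144]
tool_rot: [3.141, -0.0, 1.427]
force: [1.1, 0.5, -0.2]
grip_width: 0.0
clock: 29.18
position: [0.5794, 0.1449, -0.0143]
tool_rot: [3.141, -0.001, 1.427]
force: [0.4, 5.2, -0.3]
grip_width: 0.0001
```

```bash
python3 -m handwheel '[[-0.03,0,0,0,0,0],[0,0,0,0,0,0]]'; python3 -m handwheel '[[-0.03,0,0,0,0,0],[0,0,0,0,0,0]]'
```

```text
clock: 29.42
position: [0.5793, 0.1448, -0.0143]
tool_rot: [3.141, -0.002, 1.428]
force: [0.6, 8.1, -0.6]
grip_width: 0.0002
clock: 29.68
position: [0.5794, 0.1448, -0.0141]
tool_rot: [3.141, -0.003, 1.428]
force: [1.0, 11.0, 1.2]
grip_width: -0.0001
```

The pack is firmly home: the force is 11 N and it has stopped moving. I'll back off and check.

```bash
python3 -m handwheel '[[0.1,0,0,0,0,0],[0.2,0,0,0,0,0],[0.5,0,0,0,0,0],[0.5,0,0,0,0,0],[0,0,-1,0,0,0],[0,0,-1,0,0,0],[0.5,-1,-1,0,0,0],[0,-1,-1,0,0,0]]'; python3 -m handwheel '[[1,-1,-0.5,0,0,0],[1,-1,-0.5,0,0,0],[0,-1,0,0,0,0],[0,0,0,0,0,0]]'; python3 look.py v
python3 - <<'E'
from w import *
from fit import *
f=bot.grab_frame("wrist"); 
s=bot.grab_frame("scene");crop(s,170,195,250,255,10,"pics/v2_s.png")
g=bot.grab_frame("side");crop(g,265,150,340,210,10,"pics/v2_g.png")
E
```

```text
clock: 30.68
position: [0.5352, 0.1961, 0.0863]
tool_rot: [-3.142, -0.001, 1.428]
force: [-0.4, 0.1, -0.1]
grip_width: 0.0002
clock: 31.18
position: [0.4675, 0.2558, 0.1109]
tool_rot: [-3.142, -0.0, 1.43]
force: [0.3, 0.3, -0.1]
grip_width: -0.0
tcp [0.4693 0.2548 0.1106] corner-frame [-151.3  176.9] [ 3.1412e+00 -1.0000e-04  1.4271e+00] [ 0.4 -0.7 -0.2] 31.275
```

View pics/v_w.png

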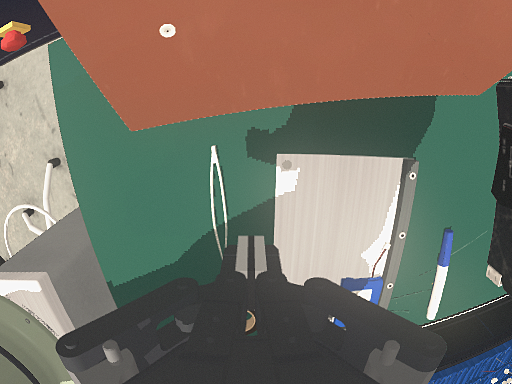

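View pics/v2_s.png

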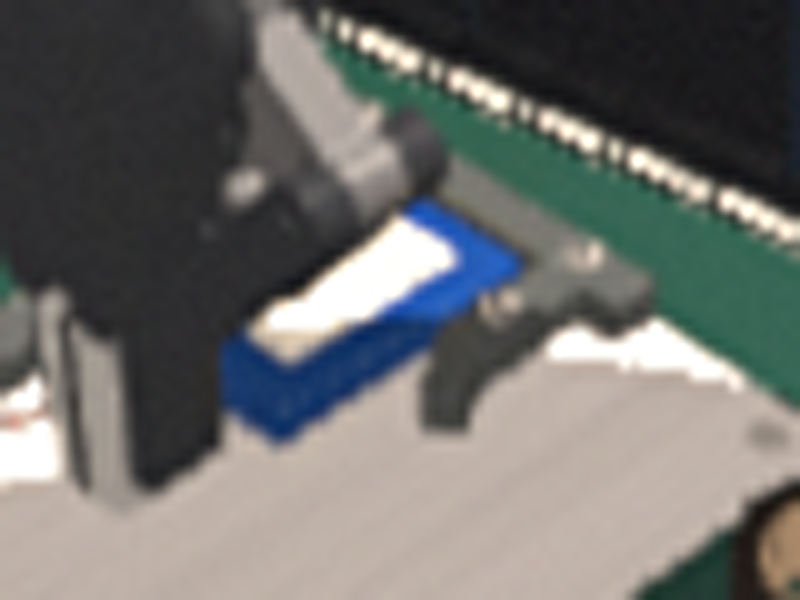

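View pics/v2_g.png

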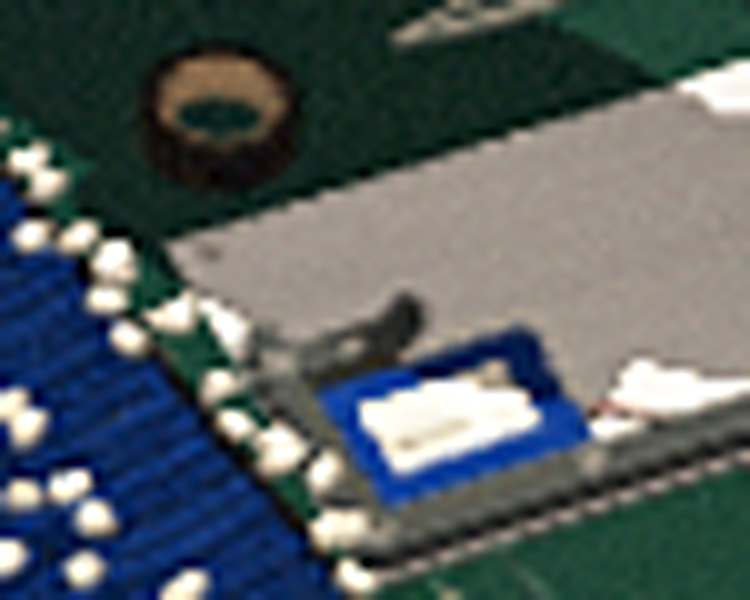

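```bash
python3 -m handwheel '[[0,0,-1,0,0,0],[0,0,-1,0,0,0],[0,0,-1,0,0,0],[0,0,-1,0,0,0],[-1,0,-1,0,0,0],[-1,0,0,0,0,0],[-1,0,0,0,0,0],[0,0,0,0,0,0]]'; python3 look.py x
python3 - <<'E'
from w import *
from fit import *
f=bot.grab_frame("wrist");crop(f,240,100,400,280,3.3,"pics/x2_w.png")
s=bot.grab_frame("scene");crop(s,170,195,250,255,10,"pics/x2_s.png")
g=bot.grab_frame("side")
p0=[.575,.0955,-np.pi/2-.142]
r=fit([g],[(265,150,340,230)],p0);print(r,tonest(r[0]))
r=fit([s],[(170,195,250,255)],p0);print(r,tonest(r[0]))
E
```

```text
clock: 32.42
position: [0.4586, 0.1783, 0.2356]
tool_rot: [3.141, 0.001, 1.424]
force: [-0.4, 0.6, 1.0]
grip_width: -0.0001
tcp [0.4585 0.1804 0.2356] corner-frame [-151.4  101.7] [ 3.1415e+00 -4.0000e-04  1.4260e+00] [ 0.   0.  -0.1] 32.525
(array([ 0.56846592,  0.10229754, -1.85006413]), np.float64(1527.966796875), [1350]) (array([-31.5,  40. ]), -0.137)
(array([ 0.57529407,  0.09008899, -1.71465104]), np.float64(54.085689544677734), [577]) (array([-23. ,  28.9]), -0.002)
```

View pics/x2_w.png

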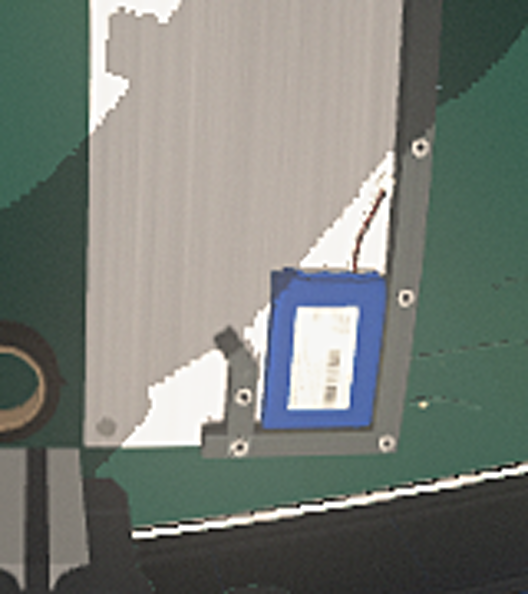

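View pics/x2_s.png

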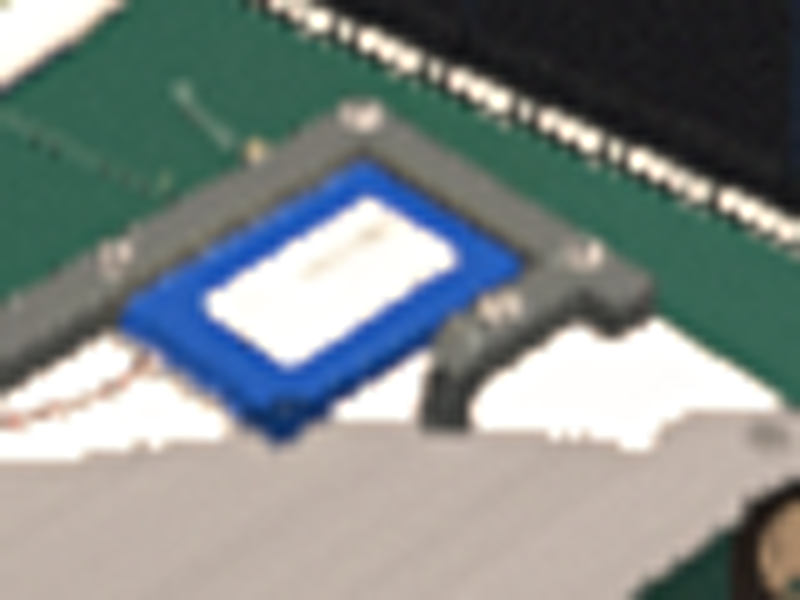

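The pack is seated flush against the rail and the stop, square to the rail, and the arm is clear. I'll hand it in.

```bash
python3 -c "
from workcell import bot
print(bot.job_done(), bot.observe()['clock'])"
```

```text
the job is handed in; nothing more can be done
the job is handed in; nothing more can be done
```

The pack is seated in the corner pocket against the rail and the stop, and I handed the job in at about 33 s of the 67 s allowed. No verdict was reported.

**What I did:** With the gripper shut, I pushed the pack sideways until its long side met the rail, at about 9 N. Its centre was then about 141 mm from the stop, well clear of the pocket. I then pushed its rear end along the rail until it stopped moving, at about 11 N, backed off and raised the arm clear.

**Last checks that agreed:**
- The wrist and scene pictures show the pack lying flat in the corner, touching rail and stop, with the arm clear of everything.
- The outline fit to the scene picture puts it square to the rail (−0.002 rad).
- I saw no bystander disturbed in the pictures, but I did not re-measure their positions.

**Checks that disagreed:**
- **Tip height:** The fingertips touched the plate about 21 mm above where the reported TCP was. I found the right height by going down until contact, which gave a brief 19 N touch on the plate beside the pack.
- **Distance to stop:** The scene fit gave 28.9 mm from the stop instead of 37.5 mm. I had assumed a stop thickness to place the corner, and the lip hides part of the pack. For "fully home" I relied on the contact force and the close-up views instead.
- **Side camera:** Its final outline fit was useless, because the blue tray merged with the pack in the mask.

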